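Right the fallen hanger post and slide it into its bench shoe

TASK

The steel T-topped hanger post has fallen over on the bench. Raise it upright by pivoting it on its foot, keeping the foot on the bench or just above it at all times, and let go so that it stands by itself outside the shoe; then take hold of it again and slide its square foot squarely under the lips of the low grey shoe until it is fully home, and leave it standing there. Do not disturb the other things on the bench.

Things in the scene. Friction and masses are not known exactly. Their poses are not given: they have to be found in the camera images.
- post: Loose steel hanger post, 0.45 kg, balances 40 mm up. Origin: centre of the underside of its foot, 44 x 44 mm (own x, y), 10 mm thick; own z runs along the shaft to the T-bar. At first it lies on a foot edge and a flat of the T-bar: own x down, y level, z roughly away from the robot, 4 degrees down, origin 22.6 mm up. Standing, it topples if leaned over 25 degrees. Keep the origin below 60 mm.
- post_shaft (a point): Point on the post's shaft axis, 125 mm from the foot's underside; axes as the post's. Shaft round, 20 mm in diameter, from 10 to 166 mm. Lying, this point is 14 mm above the bench and free to pinch from above. Once the post is raised, the T-bar is in the way of a hand that holds the shaft from straight above: tilt the hand while raising. The shaft can turn in a light grip.
- post_bar (a point): Centre of the T-bar on top of the post, 173 mm from the foot's underside; axes as the post's. Bar 80 mm long (own y), 20 mm wide (own x, flush with the shaft), 14 mm high (z 166 to 180 mm), with two dark bands. Can be pinched across its 20 mm from above when the post stands.
- shoe_seat (a point): Where the centre of the foot's underside lies with the foot against the rear wall of the low grey shoe fixed to the bench; z = 0. Its level x axis is the way in; mouth on the -x side. No floor: the foot slides on the bench. Pocket 52 mm wide (y), rear wall at x = +23 mm. Any one side of the foot must face the rear wall.
- shoe_mouth (a point): Middle of the shoe's mouth, 60 mm before the seat, on the bench; axes as the seat's. Flared cheeks 21 mm high from here to 25 mm further in, then straight rails. Lips over the foot begin 20 mm in: underside 15 mm, top 21 mm above the bench, 28 mm slot between them for the shaft; so the foot enters only from the mouth.
- hex_key_set: Bystander, red folding hex key set, 24 x 90 x 24 mm lying, loose, between post and shoe; origin at the centre of its underside.
- bench_timer: Bystander, white bench timer, 39 x 68 x 62 mm standing, loose; origin at the centre of its underside.
- pipettor: Bystander, white pipettor lying on its side, 40 x 236 x 27 mm, loose, to the right of the shoe; origin at the centre of its underside.
There are look-alikes about, which are no part of the job. Of the things that look like the part that bears shoe_seat, take the one that is nearest to the robot's base at the start.

How it is judged:
By the outcome, as a careful person would: the job done as asked, in the order asked, and still so for the second after the job is handed in, with the robot touching nothing.
It also fails if it takes over 72 s, if anything falls off the work surface, if the arm or the gripper's body presses on something with over 40 N, if the wrist force passes 120 N, or if a joint passes its speed limit or range.

ROBOT

A 6-joint arm with a two-finger parallel gripper is mounted at the origin on a cart in front of the work surface, level with it; the furniture and walls round the work are solid. World frame = base frame: x ahead of the robot, y to its left, z up, the work surface at z = 0. Lengths are in mm, angles in rad, forces in N, time in s.
With the tool pointing down it reaches from about 350 to 975 mm from the base axis. Payload 7.1 kg.
Tool frame: the origin (TCP) lies at the very end of the fingers, on their centre line; the grasp point (between the pads) lies 19 mm behind it; z points along the fingers, x is the direction in which the jaws open and shut, and the axes are right-handed (so a half turn about z gives the same grasp; the last joint's range is limited). The gripper opens to 88 mm and grips with 3 to 60 N. Pads are 20 mm wide; open, the fingers measure 115 mm over their backs; the gripper's body (75 mm by 178 mm) begins 61 mm behind the grasp point.
Start: joints at [-1.367, 0.423, 1.63, -0, 1.089, -0.019], TCP at [138.12, -609.531, 222.675] pointing down, gripper open.
Joint ranges: [-3, 3], [-0.9, 2.11], [0.09, 2.58], [-1.31, 4.45], [0.11, 2.69], [-2.54, 2.54]. Speed limits (rad/s): [2.39, 2.39, 3.01, 3.14, 3.14, 3.14].

INTERFACE

Orientations are given as a rotation vector (axis times angle).
In Python, from workcell import * gives the robot as it stands.
- The arm moves only by the tool arm_command, never from a script. Its argument "increments" is a list of rows, each a list of 2 entries, a list of its own where there are three numbers: the shift along the tool's x, y, z in cm, then the turn about the tool's z in degrees. In form: [[[dx, dy, dz], turn], ...]. A call has 1 to 20 rows; each row shifts and turns the pose as measured when the row begins, along the tool's axes as they then stand; what a row does not reach is not made up. A row lasts 1/10 s, in which the tool goes at most 50 mm and 8.59 degrees, less where a joint would pass 70% of its speed; a pose out of reach is approached as far as the arm can. A call is refused whole if a number of a shift passes 5 or a number of a turn 8.59, either way. A call with a gripper value outside its range is refused whole. "gripper" is the opening, from 0 (shut) to 1 (fully open), set as the call begins (left out, the last holds). The fingers move at their own pace and stop on an object; the grip force is fixed at half the most. Time passes only in rows, so rows that do not move let the fingers close. It gives the time, the measured TCP pose, the force and the opening at its end, in the units of the state.
- get_obs(): the state, without advancing time (a new reading comes with each control period).
- get_image(name): name is "side" or "top"; returns the picture (384x512x3 uint8, red, green, blue); there is no depth.
- camera_params(name): a dict with "K" (3x3 intrinsics, pixels), "rvec" (rotation vector, rad) and "tvec" (3), from world to camera coordinates, as OpenCV has them. Camera axes: x right, y down, z forward; pixel columns grow to the right and rows downward; lengths in mm; the calibration is good to about 2 mm. A picture is of the moment at which its call begins. camera_params takes no time and is no camera call.
- close_job(): hands the job in, once; it reports no verdict.
The state is a dict: "t": time; "qpos": joint angles; "qvel": joint speeds; "joint_torque": joint torques, N m; "ee_pos": TCP position; "orientation": TCP orientation; "ft_force": force on the tool from outside, world axes, zero at the start; "moment": the same for the moment, N m; "width": finger opening in mm.
Only numpy, scipy, OpenCV 4.12 (cv2) and the standard library are available. Lean on these libraries where they do the work, as an engineer would, in place of code of your own. Each camera call takes 0.05 s, during which the arm holds its last target.

## Working session

There is one attempt and no reset: what is moved stays moved. The work goes in short steps, Python scripts to look and compute and a tool call to move; the robot and the scene stay as the last step left them, time stands still between calls to the robot, and variables do not carry over. Pictures are saved under pics/ and viewed, and the job is handed in when it is done.

Besides the shell and the picture viewer there is one more tool, called after "Call:" as name(argument=value, ...) on one line, values as JSON. arm_command: Moves the arm, as the interface text tells. Its arguments: {"type":"object","properties":{"increments":{"type":"array","items":{"type":"array"}},"gripper":{"type":"number"}},"required":["increments"]}

```bash
mkdir -p pics; ls
python3 - <<'E'
from workcell import *
import cv2
for n in("top","side"):
    im=get_image(n); cv2.imwrite(f"pics/{n}0.png",im[:,:,::-1]); p=camera_params(n); print(n,p)
print(get_obs())
E
```

```text
pics
top {'K': array([[496.62347925,   0.        , 250.67050383],
       [  0.        , 496.62347925, 194.11226214],
       [  0.        ,   0.        ,   1.        ]]), 'rvec': array([ 2.00583804, -2.00463742,  0.41845872]), 'tvec': array([ -88.37029632,  584.35123807, 1576.70583121])}
side {'K': array([[427.87541864,   0.        , 252.67546968],
       [  0.        , 427.87541864, 193.00007798],
       [  0.        ,   0.        ,   1.        ]]), 'rvec': array([2.01073913e+00, 2.64010299e-02, 5.54687419e-04]), 'tvec': array([-580.69071936,    7.16745722, 1385.13323128])}
{'t': 0.1, 'qpos': array([-1.36700280e+00,  4.23748091e-01,  1.63060630e+00,  1.45724822e-05,
        1.08860021e+00, -1.90075752e-02]), 'qvel': array([-0.00092996, -0.0013261 , -0.00233621,  0.00032326,  0.00039501,
       -0.0001161 ]), 'joint_torque': array([-2.25538038e-04, -5.45610452e+01, -2.74325663e+01,  6.45580678e-02,
        1.88889646e-02, -3.37231802e-05]), 'ee_pos': array([ 138.02448542, -609.0555347 ,  221.99248721]), 'orientation': array([-2.45393530e+00,  1.96017213e+00,  1.63244431e-03]), 'ft_force': array([ 0.75292283,  0.37026623, -0.61840867]), 'moment': array([ 0.03963487,  0.01991266, -0.01774162]), 'width': 87.76743403020623}
```

View pics/top0.png

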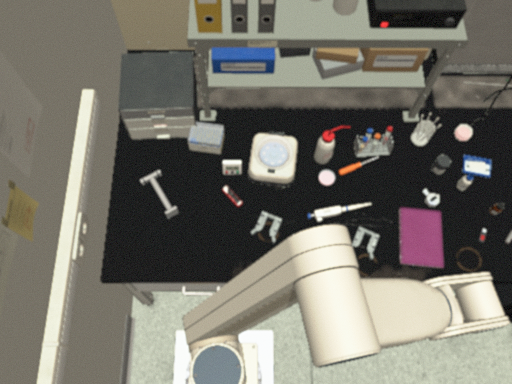

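View pics/side0.png

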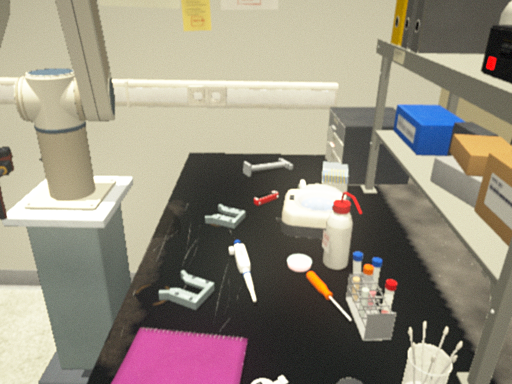

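```bash
cat > h.py <<'E'
import numpy as np,cv2
from workcell import *
from scipy.spatial.transform import Rotation as Rn
def ray(n,u,v):
    p=camera_params(n);R=cv2.Rodrigues(p['rvec'])[0];c=-R.T@p['tvec']
    d=R.T@np.linalg.inv(p['K'])@np.array([u,v,1.]);return c,d
def onz(n,u,v,z):
    c,d=ray(n,u,v);return c+d*(z-c[2])/d[2]
def proj(n,P):
    p=camera_params(n);return cv2.projectPoints(np.array(P,float).reshape(-1,1,3),p['rvec'],p['tvec'],p['K'],None)[0].reshape(-1,2)
def crop(n,box,s,f):
    im=get_image(n);u0,v0,u1,v1=box
    c=cv2.resize(im[v0:v1,u0:u1],None,fx=s,fy=s,interpolation=cv2.INTER_CUBIC)
    cv2.imwrite(f,c[:,:,::-1]);return im
E
python3 - <<'E'
import cv2,numpy as np
a=cv2.imread('pics/top0.png');b=cv2.imread('pics/side0.png')
c=cv2.resize(a[150:250,130:290],None,fx=5,fy=5,interpolation=cv2.INTER_CUBIC);cv2.imwrite('pics/top0c.png',c)
c=cv2.resize(b[145:245,195:355],None,fx=5,fy=5,interpolation=cv2.INTER_CUBIC);cv2.imwrite('pics/side0c.png',c)
E
```

```text
(no output)
```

View pics/top0c.png

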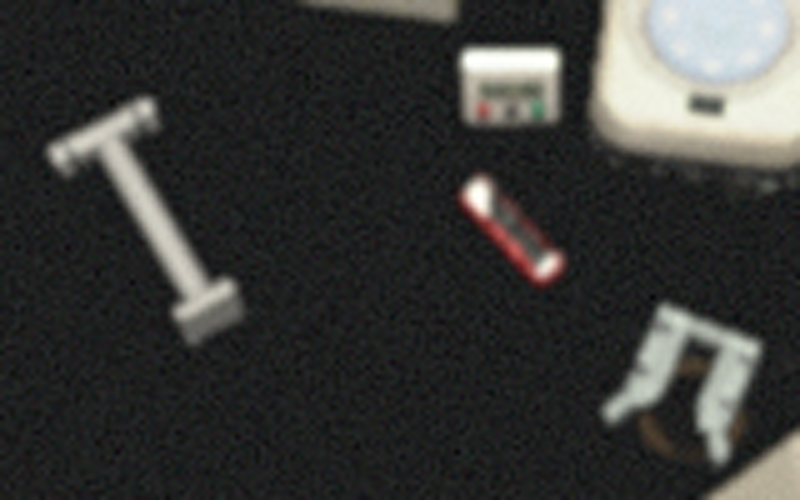

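View pics/side0c.png

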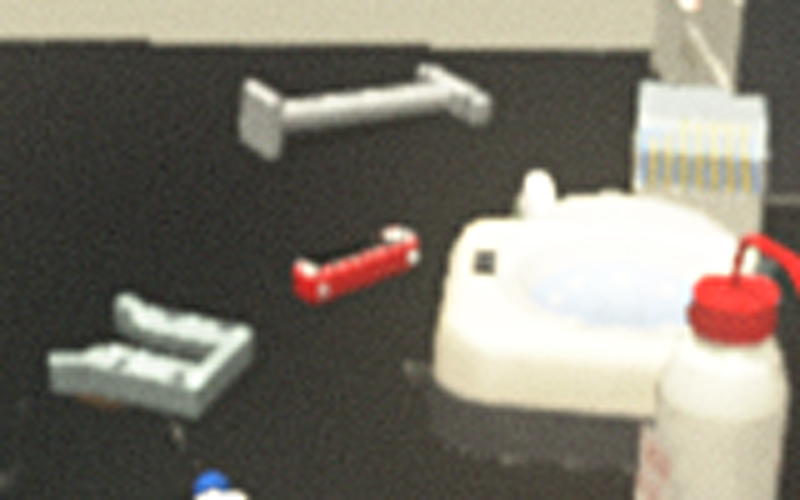

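Run:
```python
from h import *
a=cv2.imread('pics/top0.png');b=cv2.imread('pics/side0.png')
print('base dist',[onz('top',u,v,10)for u,v in((267,226),(365,241))])
g=a.min(2)
m=(cv2.resize(g,None,fx=4,fy=4,interpolation=cv2.INTER_CUBIC)>95).astype(np.uint8)
n,l,s,c=cv2.connectedComponentsWithStats(m)
for i in range(1,n):
    cx,cy=(c[i]+.5)/4-.5
    if 130<cx<290 and 150<cy<250 and s[i,4]>100:
        print(i,cx,cy,s[i]/4.)
        cs,_=cv2.findContours((l==i).astype(np.uint8),cv2.RETR_EXTERNAL,cv2.CHAIN_APPROX_NONE)
        ap=cv2.approxPolyDP(cs[0],4,True)[:,0]
        for p in ap:
            q=(p+.5)/4-.5; print('   ',q.round(1),onz('top',*q,21).round(1)[:2])
```

```text
base dist [array([ 507.6565693 , -147.16276049,   10.        ]), array([ 452.52981539, -491.68496133,   10.        ])]
1 203.69725894720227 225.82325662380183 [0.0000000e+00 0.0000000e+00 5.1200000e+02 3.8400000e+02 4.0866825e+05]
    [-0.4 -0.4] [1536.1  994.8]
    [ -0.4 249.9] [414.8 776.3]
    [  2.1 250.1] [413.9 767.6]
    [  2.4 252.9] [404.2 764.9]
    [  1.4 254.4] [398.8 767.2]
    [ -0.4 253.6] [401.5 773.7]
    [ -0.4 383.4] [-15.4 692.5]
    [121.4 383.4] [-15.9 314.9]
    [127.4 315.6] [191.9 316. ]
    [128.6 313.4] [199.2 312.6]
    [131.1 320.1] [177.5 302.4]
    [125.1 383.4] [-15.9 303.2]
    [511.4 383.4] [ -17.3 -907.1]
    [511.4 322.4] [ 170.3 -946. ]
    [508.6 319.9] [ 178.4 -938.6]
    [507.6 316.4] [ 189.7 -937.6]
    [504.4 314.6] [ 195.4 -928. ]
    [491.1 280.6] [ 309.2 -905.7]
    [492.1 277.4] [ 320.4 -911.2]
    [489.6 272.1] [ 338.6 -906.2]
    [481.6 271.1] [ 342.  -879.3]
    [444.1 275.1] [ 328.  -748.2]
    [422.1 281.1] [ 307.2 -670.1]
    [401.9 277.6] [ 319.2 -602.7]
    [361.1 277.9] [ 318.2 -463.7]
    [356.9 268.6] [ 350.3 -452. ]
    [357.
[... 9775 characters left out ...]
] [601.4 -54.6]
    [237.4 200.9] [599.4 -41.1]
    [236.4 204.6] [584.9 -37.6]
    [240.6 203.9] [587.8 -52.9]
205 267.7578060973611 224.25522455335192 [ 250.75  210.75   31.5    31.75 1525.25]
    [261.9 210.6] [ 562.  -129.1]
    [257.1 223.1] [ 514.5 -111.8]
    [250.4 232.6] [479.1 -87.9]
    [252.4 233.9] [474.5 -94.9]
    [260.9 229.6] [ 490.2 -124.9]
    [266.1 218.6] [ 531.5 -143.9]
    [268.6 216.9] [ 538.2 -152.9]
    [273.1 219.1] [ 529.7 -168.8]
    [269.1 229.4] [ 491.2 -154. ]
    [268.9 233.9] [ 474.6 -152.8]
    [271.9 241.1] [ 448.  -162.9]
    [274.1 241.9] [ 445.3 -170.7]
    [275.4 239.9] [ 452.6 -175.2]
    [274.9 235.6] [ 468.2 -173.8]
    [281.4 218.4] [ 532.6 -198.2]
```

Run:
```python
from h import *
a=cv2.imread('pics/top0.png').astype(float).mean(2)
bg=np.median(a[185:205,180:200]);print(bg)
P=[]
for v in range(184,204):
    c0=148.6+(v-180.1)*(166.1-148.6)/28.5+3.2
    us=np.arange(int(c0)-8,int(c0)+10);w=np.clip(a[v,us]-bg-25,0,None)
    u=(us*w).sum()/w.sum();P.append(onz('top',u,v,17)[:2])
P=np.array(P);vx,vy,x0,y0=cv2.fitLine(P.astype(np.float32),cv2.DIST_HUBER,0,.01,.01).ravel()
d=np.array([vx,vy]);d*=np.sign(vx);o=np.array([x0,y0]);print('dir',d,np.degrees(np.arctan2(d[1],d[0])),'pt',o, 'res',np.abs((P-o)@[-d[1],d[0]]).max())
# bar corner pts at height ~10 / top 20
n=np.array([-d[1],d[0]])
for q,z in (((157.1,169.4),20),((159.9,169.6),20),((140.4,178.1),20),((139.4,180.6),10),((142.6,183.9),1),((160.6,173.9),10),((170.9,205.6),44),((176.6,206.9),44),((175.1,205.4),44),((168.4,217.4),0),((176.6,212.1),0),((164.1,212.1),44)):
    p=onz('top',*q,z)[:2]; print(q,z,p.round(),'s',((p-o)@d).round(1),'n',((p-o)@n).round(1))
```

```text
29.666666666666668
dir [0.85306245 0.5218088 ] 31.453657 pt [634.4683  242.00452] res 0.14877591144594496
(157.1, 169.4) 20 [725. 257.] s 85.0 n -34.2
(159.9, 169.6) 20 [724. 247.] s 78.9 n -42.7
(140.4, 178.1) 20 [689. 316.] s 85.2 n 34.4
(139.4, 180.6) 10 [684. 321.] s 83.2 n 41.7
(142.6, 183.9) 1 [674. 310.] s 69.6 n 37.3
(160.6, 173.9) 10 [711. 245.] s 67.0 n -37.6
(170.9, 205.6) 44 [571. 193.] s -79.2 n -8.5
(176.6, 206.9) 44 [566. 173.] s -94.0 n -23.3
(175.1, 205.4) 44 [572. 179.] s -86.2 n -21.5
(168.4, 217.4) 0 [543. 207.] s -96.3 n 17.6
(176.6, 212.1) 0 [564. 178.] s -93.6 n -17.2
(164.1, 212.1) 44 [547. 216.] s -88.5 n 23.5
```

Run:
```python
import cv2
a=cv2.imread('pics/top0.png')
c=cv2.resize(a[164:222,134:184],None,fx=10,fy=10,interpolation=cv2.INTER_NEAREST);cv2.imwrite('pics/top0d.png',c)
c=cv2.resize(a[206:246,246:286],None,fx=14,fy=14,interpolation=cv2.INTER_NEAREST);cv2.imwrite('pics/top0e.png',c)
a=cv2.imread('pics/side0.png')
c=cv2.resize(a[200:232,200:250],None,fx=14,fy=14,interpolation=cv2.INTER_NEAREST);cv2.imwrite('pics/side0e.png',c)
```

```text
(no output)
```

View pics/top0d.png

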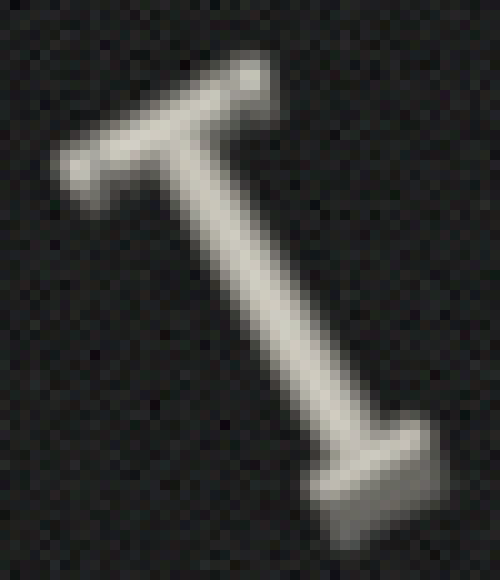

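View pics/top0e.png

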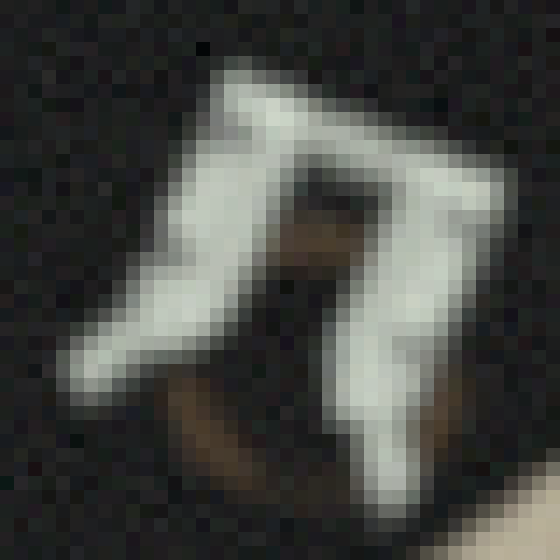

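View pics/side0e.png

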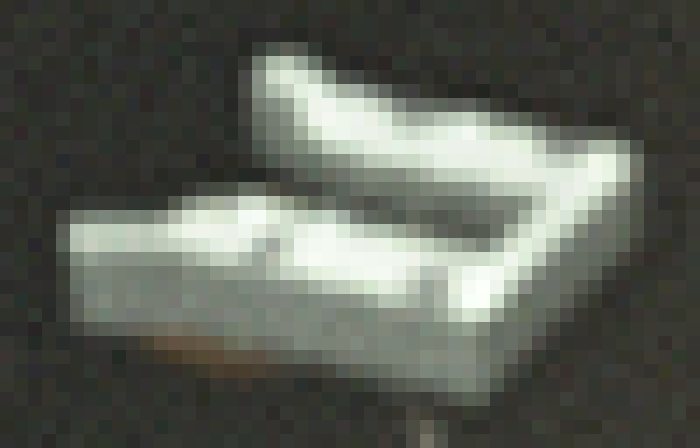

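Call:
arm_command(increments=[[[-3.3,-3.3,0],0],[[-3.3,-3.3,0],0],[[-3.3,-3.3,0],0],[[-3.3,-3.3,0],0],[[-3.3,-3.3,0],0],[[-3.3,-3.3,0],0],[[-3.3,-3.3,0],0],[[-3.3,-3.3,0],0],[[-3.3,-3.3,0],0],[[-3.3,-3.3,0],0],[[-3.3,-3.3,0],0],[[-3.3,-3.3,0],0],[[-3.3,-3.3,0],0],[[-3.3,-3.3,0],0],[[-3.3,-3.3,0],0],[[-3.3,-3.3,0],0],[[-3.3,-3.3,0],0],[[-3.3,-3.3,0],0]], gripper=1)

```text
t: 1.9
ee_pos: [598.6, 125.5, 218.7]
orientation: [2.445, -1.971, -0.005]
ft_force: [0.3, -1.0, 0.7]
width: 87.6
```

```bash
cat >> h.py <<'E'
def to(p,hd=None):
    o=get_obs();R=Rn.from_rotvec(o['orientation']).as_matrix();e=o['ee_pos']
    h=np.degrees(np.arctan2(R[1,0],R[0,0]))
    tilt=np.degrees(np.arccos(-R[2,2]))
    print('t',round(o['t'],2),'pos',e.round(1),'head',round(h,2),'tilt',round(tilt,2),'w',round(o['width'],1),'F',o['ft_force'].round(1),'M',o['moment'].round(2),'q',o['qpos'].round(2))
    sh=R.T@(np.array(p)-e)/10;print('shift cm',sh.round(2))
    if hd is not None:
        tr=-(((hd-h)+90)%180-90);print('turn',round(tr,2),'after-turn shift',(Rn.from_euler('z',tr,degrees=True).inv().apply(sh)).round(2))
E
python3 -c "
from h import *
to([700.6,282.4,110],-58.55)"
```

```text
t 1.9 pos [598.6 125.5 218.7] head -77.74 tilt 0.19 w 87.6 F [ 0.3 -1.   0.7] M [-0.03  0.03 -0.02] q [0.19 0.41 1.66 0.   1.07 1.54]
shift cm [-13.15 -13.33  10.86]
turn -19.19 after-turn shift [ -8.03 -16.91  10.86]
```

Call:
arm_command(increments=[[[0,0,0],-6.4],[[0,0,0],-6.4],[[0,0,0],-6.4],[[-1.6,-3.4,2.2],0],[[-1.6,-3.4,2.2],0],[[-1.6,-3.4,2.2],0],[[-1.6,-3.4,2.2],0],[[-1.6,-3.4,2.2],0],[[0,0,0],0],[[0,0,0],0]])

```text
t: 2.9
ee_pos: [702.3, 296.5, 99.0]
orientation: [2.753, -1.505, -0.01]
ft_force: [0.0, -0.3, 0.2]
width: 87.8
```

```bash
python3 -c "
from h import *
to([700.6,282.4,40],-58.55)
crop('top',(120,150,200,230),8,'pics/t1.png')
crop('side',(215,130,315,200),8,'pics/s1.png')"
```

```text
t 2.9 pos [702.3 296.5  99. ] head -57.35 tilt 0.43 w 87.8 F [ 0.  -0.3  0.2] M [-0.03 -0.05 -0.03] q [0.38 0.76 1.35 0.   1.04 1.38]
shift cm [1.12 0.86 5.9 ]
turn 1.2 after-turn shift [1.14 0.84 5.9 ]
```

View pics/t1.png

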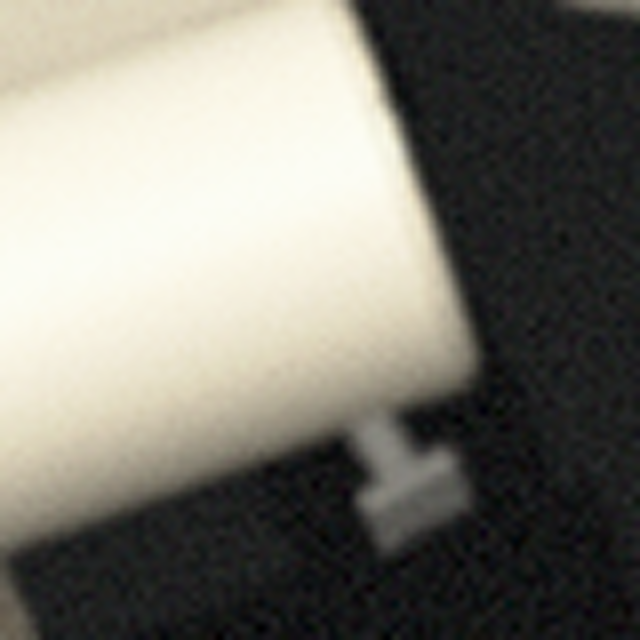

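View pics/s1.png

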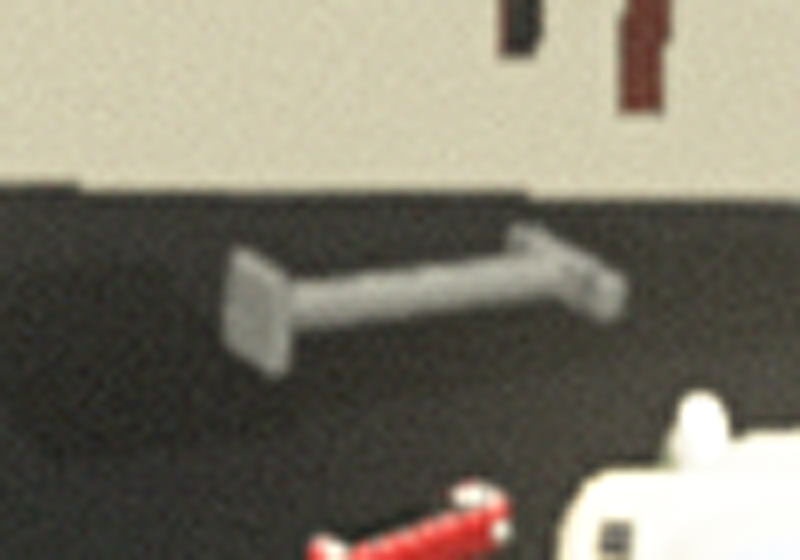

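Call:
arm_command(increments=[[[0.55,0.4,1.9],0.6],[[0.55,0.4,1.9],0.6],[[0,0,1.9],0],[[0,0,0],0],[[0,0,0],0]])

```text
t: 3.5
ee_pos: [702.7, 278.0, 48.8]
orientation: [-2.734, 1.543, 0.001]
ft_force: [0.1, -0.6, 0.2]
width: 88.0
```

```bash
python3 -c "
from h import *
to([700.6,282.4,30],-58.55)
crop('side',(215,130,315,200),8,'pics/s2.png')
C=np.array([700.6,282.4,10]);y=np.array([-.522,.853,0]);x=np.array([.853,.522,0])
f=lambda P:(proj('side',P)-[215,130]+.5)*8-.5
for a in(-40,40):
  for b,z in((-7,20),(7,20),(7,0),(-7,0)): print(a,b,z,f(C+a*y+b*x+[0,0,z-10]).round())
e=get_obs()['ee_pos'];print('tips',[f(e+s*y).round() for s in(-44,44,-57,57)])
"
```

```text
t 3.5 pos [702.7 278.   48.8] head -58.88 tilt 0.13 w 88.0 F [ 0.1 -0.6  0.2] M [0.01 0.   0.01] q [0.36 0.8  1.39 0.   0.95 1.39]
shift cm [-0.48 -0.05  1.89]
turn -0.33 after-turn shift [-0.48 -0.05  1.89]
-40 -7 20 [[605. 289.]]
-40 7 20 [[630. 284.]]
-40 7 0 [[628. 323.]]
-40 -7 0 [[603. 329.]]
40 -7 20 [[510. 235.]]
40 7 20 [[534. 230.]]
40 7 0 [[532. 269.]]
40 -7 0 [[508. 274.]]
tips [array([[630., 234.]]), array([[524., 177.]]), array([[647., 243.]]), array([[509., 169.]])]
```

View pics/s2.png

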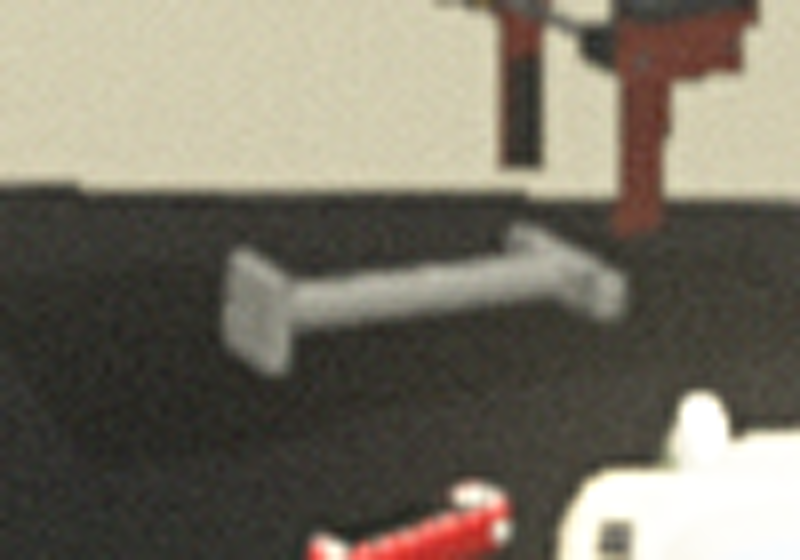

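Call:
arm_command(increments=[[[-0.3,0,1.0],-0.3],[[-0.2,0,0.8],0],[[0,0,0],0],[[0,0,0],0]])

```text
t: 3.95
ee_pos: [700.8, 283.9, 31.6]
orientation: [-2.737, 1.533, -0.002]
ft_force: [0.1, -0.1, 0.2]
width: 87.8
```

```bash
python3 -c "
from h import *
to([700.6,282.4,3],-58.55)
crop('side',(255,140,315,180),13,'pics/s3.png')
"
```

```text
t 3.95 pos [700.8 283.9  31.6] head -58.49 tilt 0.27 w 87.8 F [ 0.1 -0.1  0.2] M [-0.04  0.01 -0.02] q [0.37 0.82 1.39 0.   0.92 1.39]
shift cm [0.12 0.11 2.86]
turn 0.06 after-turn shift [0.12 0.11 2.86]
```

View pics/s3.png

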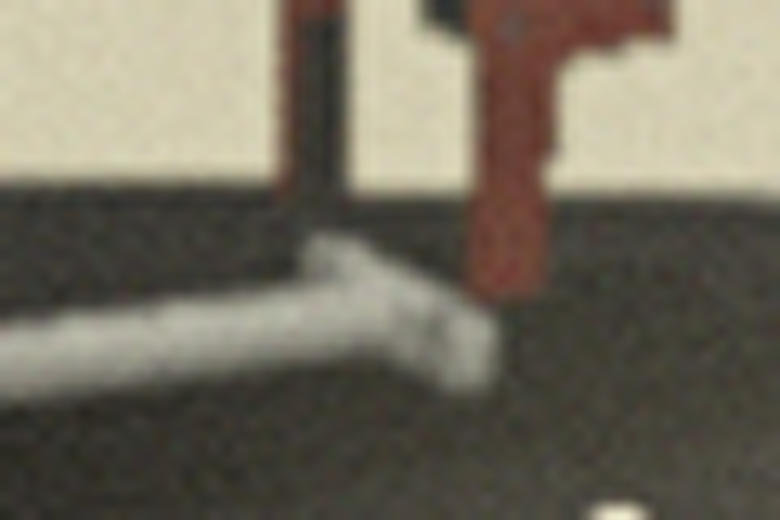

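Call:
arm_command(increments=[[[0.1,0.1,0.7],0],[[0,0,0.6],0],[[0,0,0.3],0],[[0,0,0],0]])

```text
t: 4.4
ee_pos: [700.5, 282.5, 14.3]
orientation: [-2.737, 1.532, -0.002]
ft_force: [-0.4, -0.2, -0.2]
width: 88.2
```

```bash
python3 -c "
from h import *
to([700.6,282.4,3],-58.55)
crop('side',(255,140,315,180),13,'pics/s4.png')
"
```

```text
t 4.4 pos [700.5 282.5  14.3] head -58.48 tilt 0.27 w 88.2 F [-0.4 -0.2 -0.2] M [-0.05  0.08  0.06] q [0.37 0.85 1.39 0.   0.9  1.39]
shift cm [0.02 0.   1.13]
turn 0.07 after-turn shift [0.02 0.   1.13]
```

View pics/s4.png

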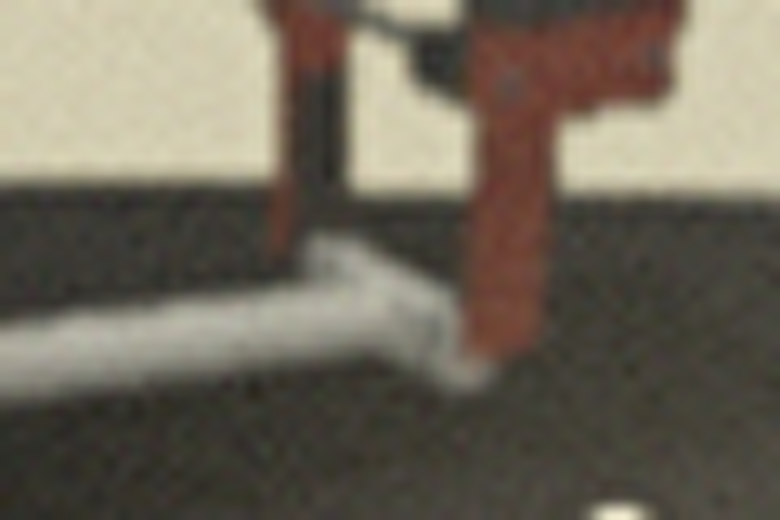

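Call:
arm_command(increments=[[[0,0,0.5],0],[[0,0,0.45],0],[[0,0,0],0],[[0,0,0],0]])

```text
t: 4.85
ee_pos: [700.9, 282.6, 4.4]
orientation: [-2.737, 1.532, -0.003]
ft_force: [-0.4, 0.3, 0.4]
width: 88.0
```

Call:
arm_command(increments=[[[0,0,0],0],[[0,0,0],0],[[0,0,0],0],[[0,0,0],0]], gripper=0.6)

```text
t: 5.25
ee_pos: [700.9, 282.6, 4.5]
orientation: [-2.737, 1.532, -0.003]
ft_force: [0.0, -0.0, -1.2]
width: 79.6
```

```bash
python3 -c "
from h import *
to([700.6,282.4,3],-58.55)
"
```

```text
t 5.25 pos [700.9 282.6   4.5] head -58.49 tilt 0.31 w 79.6 F [ 0.  -0.  -1.2] M [-0.01 -0.05  0.01] q [0.37 0.86 1.39 0.   0.88 1.39]
shift cm [0.   0.04 0.15]
turn 0.06 after-turn shift [0.   0.04 0.15]
```

```bash
python3 -c "
import numpy as np
r=lambda f:np.array([173*np.cos(f)-22*np.sin(f),173*np.sin(f)+22*np.cos(f)])
a=np.radians(np.arange(-4,91,4.7));P=np.array([r(x) for x in a]);d=np.diff(P,axis=0)/10
print(P[0]);print([[0,round(-x,2),round(-y,2)] for x,y in d])
print(np.round(P-P[0],0).tolist())"
```

```text
[174.11322312   9.87853915]
[[0, np.float64(0.14), np.float64(-1.42)], [0, np.float64(0.26), np.float64(-1.41)], [0, np.float64(0.37), np.float64(-1.38)], [0, np.float64(0.48), np.float64(-1.35)], [0, np.float64(0.59), np.float64(-1.3)], [0, np.float64(0.7), np.float64(-1.25)], [0, np.float64(0.8), np.float64(-1.19)], [0, np.float64(0.89), np.float64(-1.12)], [0, np.float64(0.98), np.float64(-1.04)], [0, np.float64(1.06), np.float64(-0.96)], [0, np.float64(1.14), np.float64(-0.87)], [0, np.float64(1.2), np.float64(-0.77)], [0, np.float64(1.26), np.float64(-0.67)], [0, np.float64(1.31), np.float64(-0.57)], [0, np.float64(1.36), np.float64(-0.46)], [0, np.float64(1.39), np.float64(-0.34)], [0, np.float64(1.41), np.float64(-0.23)], [0, np.float64(1.43), np.float64(-0.11)], [0, np.float64(1.43), np.float64(0.0)], [0, np.float64(1.42), np.float64(0.12)]]
[[0.0, 0.0], [-1.0, 14.0], [-4.0, 28.0], [-8.0, 42.0], [-12.0, 56.0], [-18.0, 69.0], [-25.0, 81.0], [-33.0, 93.0], [-42.0, 104.0], [-52.0, 115.0], [-63.0, 124.0], [-74.0, 133.0], [-86.0, 141.0], [-99.0, 147.0], [-112.0, 153.0], [-125.0, 158.0], [-139.0, 161.0], [-153.0, 163.0], [-168.0, 164.0], [-182.0, 164.0], [-196.0, 163.0]]
```

First part of the arc, then a look.

Call:
arm_command(increments=[[[0,0.1,-0.7],0],[[0,0.1,-0.7],0],[[0,0.1,-0.7],0],[[0,0.2,-0.7],0],[[0,0.2,-0.7],0],[[0,0.2,-0.7],0],[[0,0,0],0],[[0,0,0],0]])

```text
t: 6.05
ee_pos: [691.9, 277.1, 50.7]
orientation: [-2.736, 1.533, -0.003]
ft_force: [-0.9, 0.5, -3.7]
width: 79.6
```

```bash
python3 -c "
from h import *
to([700.9-8*.853,282.6-8*.522,46.4],-58.55)
crop('side',(215,120,315,180),8,'pics/s5.png')
"
```

```text
t 6.05 pos [691.9 277.1  50.7] head -58.51 tilt 0.31 w 79.6 F [-0.9  0.5 -3.7] M [ 0.06 -0.12 -0.01] q [0.36 0.79 1.42 0.   0.93 1.38]
shift cm [ 0.   -0.25  0.43]
turn 0.04 after-turn shift [ 0.   -0.25  0.43]
```

View pics/s5.png

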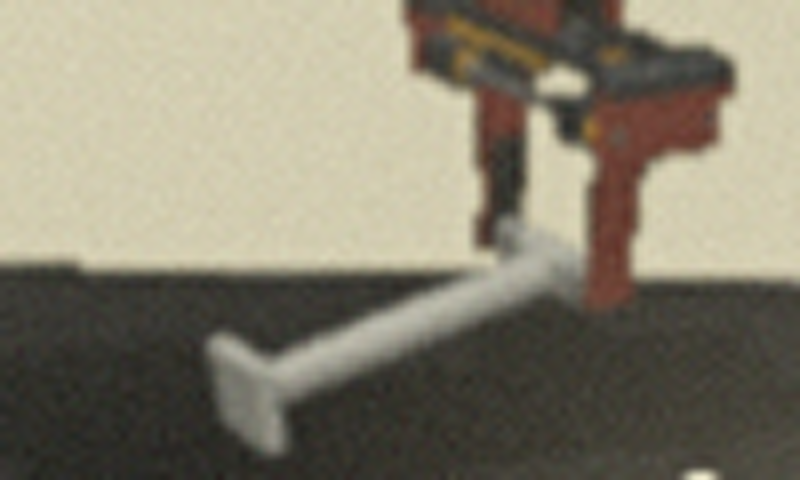

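Call:
arm_command(increments=[[[0,0.2,-0.6],0],[[0,0.2,-0.6],0],[[0,0.25,-0.6],0],[[0,0.25,-0.55],0],[[0,0.3,-0.55],0],[[0,0.3,-0.55],0],[[0,0.3,-0.5],0],[[0,0.35,-0.5],0],[[0,0.35,-0.5],0],[[0,0.4,-0.5],0],[[0,0,0],0],[[0,0,0],0]])

```text
t: 7.3
ee_pos: [663.7, 259.8, 109.1]
orientation: [-2.738, 1.534, -0.0]
ft_force: [0.0, -0.0, -3.3]
width: 79.7
```

```bash
python3 -c "
from h import *
e=get_obs()['ee_pos'];print('along',(e-[700.9,282.6,4.5])@[.853,.522,0],'up',e[2]-4.5)
to([0,0,0],-58.55)
crop('side',(215,120,315,180),8,'pics/s6.png')
"
```

```text
along -43.62571150853026 up 104.62067214970938
t 7.3 pos [663.7 259.8 109.1] head -58.51 tilt 0.19 w 79.7 F [ 0.  -0.  -3.3] M [ 0.05 -0.12 -0.03] q [0.36 0.67 1.49 0.   0.98 1.38]
shift cm [-12.5   70.2   10.71]
turn 0.04 after-turn shift [-12.45  70.21  10.71]
```

View pics/s6.png

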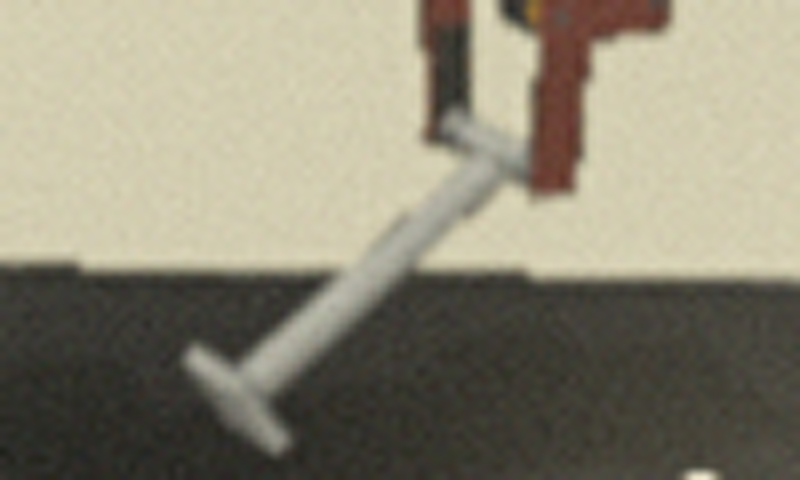

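Call:
arm_command(increments=[[[0,0.45,-0.5],0],[[0,0.45,-0.5],0],[[0,0.5,-0.45],0],[[0,0.5,-0.45],0],[[0,0.5,-0.4],0],[[0,0.55,-0.4],0],[[0,0.55,-0.4],0],[[0,0.55,-0.35],0],[[0,0.6,-0.35],0],[[0,0.6,-0.3],0],[[0,0.6,-0.3],0],[[0,0.6,-0.25],0],[[0,0,0],0],[[0,0,0],0]])

```text
t: 8.75
ee_pos: [603.1, 222.7, 159.0]
orientation: [-2.738, 1.534, 0.0]
ft_force: [0.1, 0.4, -5.0]
width: 80.0
```

```bash
python3 -c "
from h import *
e=get_obs()['ee_pos'];print('along',(e-[700.9,282.6,4.5])@[.853,.522,0],'up',e[2]-4.5)
to([0,0,0],-58.55)
crop('side',(200,110,300,180),8,'pics/s7.png')
"
```

```text
along -114.65897267220446 up 154.4741608173408
t 8.75 pos [603.1 222.7 159. ] head -58.51 tilt 0.16 w 80.0 F [ 0.1  0.4 -5. ] M [ 0.1  -0.22  0.02] q [0.33 0.52 1.63 0.   0.98 1.35]
shift cm [-12.49  63.1   15.76]
turn 0.04 after-turn shift [-12.45  63.11  15.76]
```

View pics/s7.png

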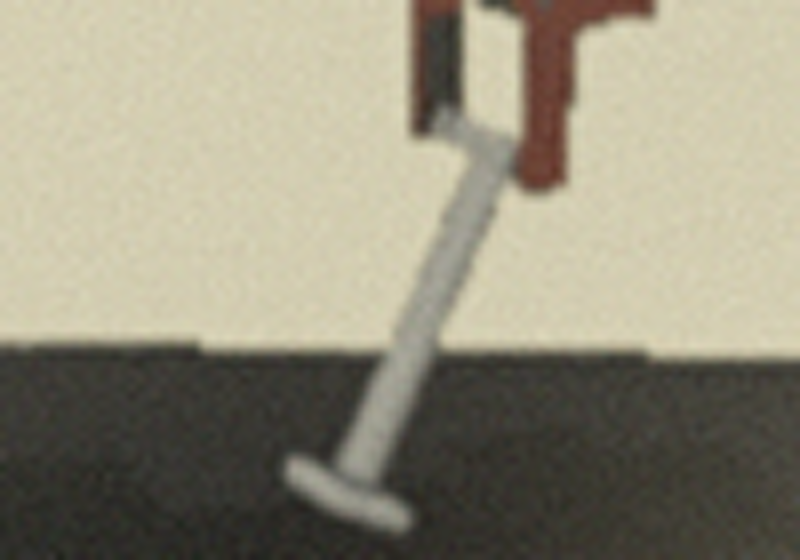

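Call:
arm_command(increments=[[[0,0.5,-0.1],0],[[0,0.5,-0.15],0],[[0,0.5,-0.1],0],[[0,0.4,-0.1],0],[[0,0,0],0],[[0,0,0],0]])

```text
t: 9.4
ee_pos: [586.6, 212.5, 164.2]
orientation: [-2.737, 1.533, -0.002]
ft_force: [-0.8, -0.2, -3.7]
width: 79.6
```

```bash
python3 -c "
from h import *
e=get_obs()['ee_pos'];print('along',(e-[700.9,282.6,4.5])@[.853,.522,0],'up',e[2]-4.5)
to([0,0,0],-58.55)
crop('side',(200,110,300,180),8,'pics/s8.png')
"
```

```text
along -134.13229979984112 up 159.7298592453011
t 9.4 pos [586.6 212.5 164.2] head -58.5 tilt 0.27 w 79.6 F [-0.8 -0.2 -3.7] M [ 0.06 -0.32 -0.03] q [0.33 0.49 1.68 0.   0.97 1.35]
shift cm [-12.51  61.19  16.16]
turn 0.05 after-turn shift [-12.46  61.2   16.16]
```

View pics/s8.png

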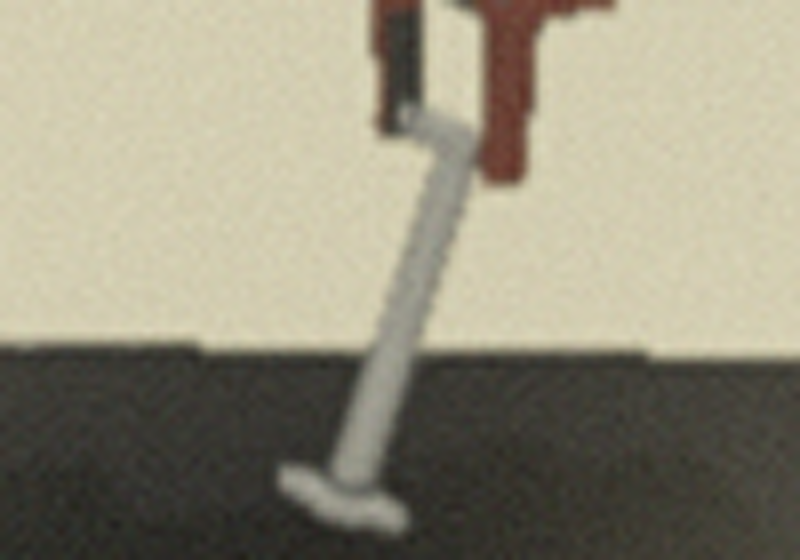

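Call:
arm_command(increments=[[[0,0.5,-0.05],0],[[0,0.5,-0.05],0],[[0,0.5,-0.05],0],[[0,0.5,-0.05],0],[[0,0.5,-0.05],0],[[0,0.5,0],0],[[0,0.4,0],0],[[0,0,0],0],[[0,0,0],0]])

```text
t: 10.35
ee_pos: [556.2, 193.7, 168.1]
orientation: [-2.735, 1.532, -0.005]
ft_force: [0.5, 0.5, -1.9]
width: 79.7
```

```bash
python3 -c "
from h import *
e=get_obs()['ee_pos'];print('along',(e-[700.9,282.6,4.5])@[.853,.522,0],'up',e[2]-4.5)
to([0,0,0],-58.55)
crop('side',(200,110,300,180),8,'pics/s9.png')
"
```

```text
along -169.87184566072636 up 163.55845209528744
t 10.35 pos [556.2 193.7 168.1] head -58.5 tilt 0.46 w 79.7 F [ 0.5  0.5 -1.9] M [ 0.2  -0.25 -0.02] q [0.31 0.44 1.76 0.   0.94 1.33]
shift cm [-12.54  57.67  16.36]
turn 0.05 after-turn shift [-12.49  57.68  16.36]
```

View pics/s9.png

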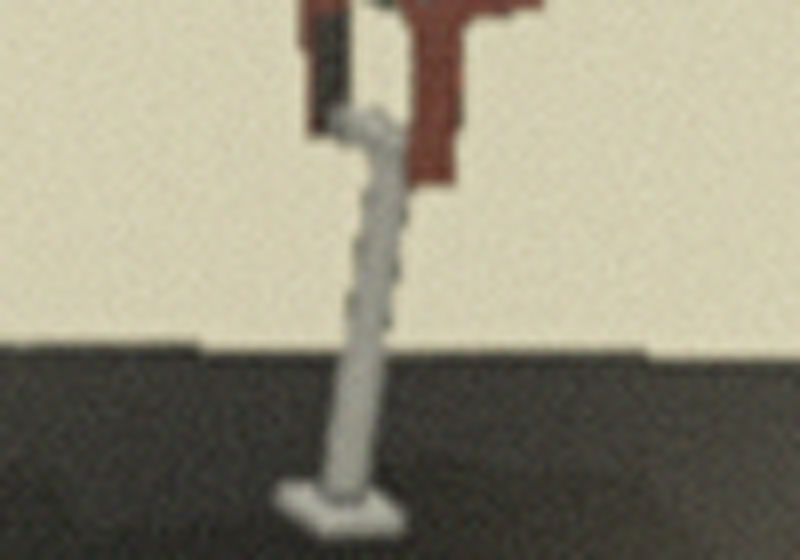

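Call:
arm_command(increments=[[[0,0.5,0],0],[[0,0.5,0],0],[[0,0.4,0],0],[[0,0.4,0.05],0],[[0,0.3,0.05],0],[[0,0,0],0],[[0,0,0],0],[[0,0,0],0]])

```text
t: 11.2
ee_pos: [537.1, 181.9, 167.0]
orientation: [-2.734, 1.531, -0.006]
ft_force: [0.3, 0.6, -1.3]
width: 79.8
```

```bash
python3 -c "
from h import *
e=get_obs()['ee_pos'];print('along',(e-[700.9,282.6,4.5])@[.853,.522,0],'up',e[2]-4.5)
to([0,0,0],-58.55)
crop('side',(200,110,300,180),8,'pics/s10.png')
"
```

```text
along -192.26192878509613 up 162.46734651118044
t 11.2 pos [537.1 181.9 167. ] head -58.49 tilt 0.49 w 79.8 F [ 0.3  0.6 -1.3] M [ 0.17 -0.26  0.  ] q [0.3  0.41 1.81 0.   0.92 1.32]
shift cm [-12.55  55.44  16.23]
turn 0.06 after-turn shift [-12.5   55.45  16.23]
```

View pics/s10.png

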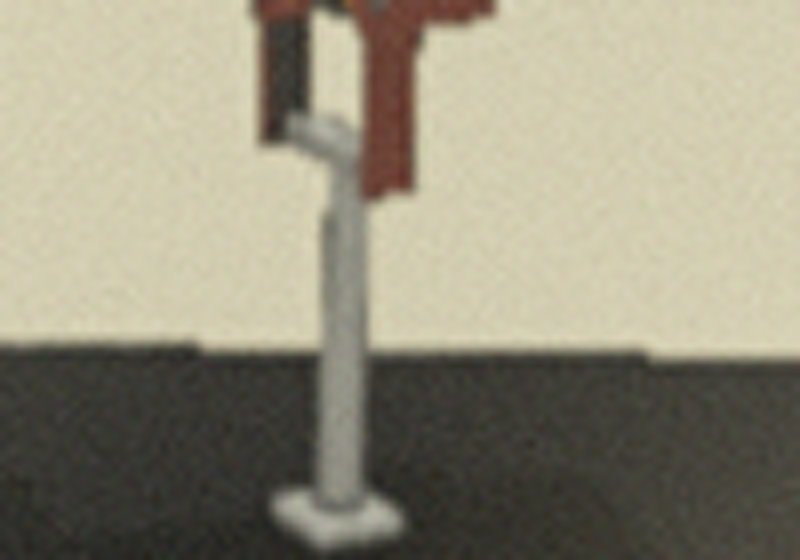

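Call:
arm_command(increments=[[[0,0,0],0],[[0,0,0],0],[[0,0,0],0],[[0,0,0],0],[[0,0,0],0]], gripper=1)

```text
t: 11.75
ee_pos: [536.7, 181.7, 166.8]
orientation: [-2.736, 1.532, -0.004]
ft_force: [-0.5, 0.6, -0.4]
width: 87.4
```

```bash
python3 -c "
from h import *
to([537.1,181.9,260],-58.55)
crop('side',(200,110,300,180),8,'pics/s11.png')
"
```

```text
t 11.75 pos [536.7 181.7 166.8] head -58.48 tilt 0.38 w 87.4 F [-0.5  0.6 -0.4] M [ 0.01 -0.03 -0.02] q [0.3  0.41 1.81 0.   0.92 1.32]
shift cm [ 0.   -0.11 -9.32]
turn 0.07 after-turn shift [ 0.   -0.11 -9.32]
```

View pics/s11.png

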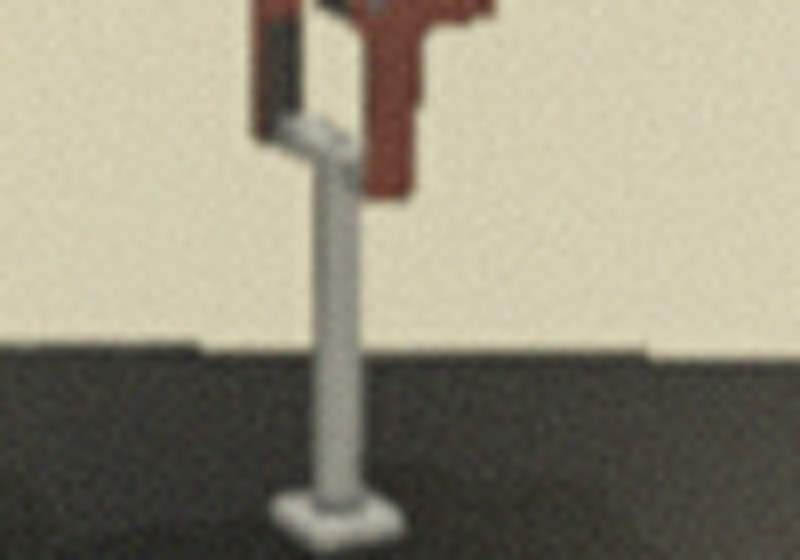

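Call:
arm_command(increments=[[[0,0,-1.0],0],[[0,0,-2.5],0],[[0,0,-3.0],0],[[0,0,-1.0],0],[[0,0,0],-8.5],[[0,0,0],-8.5],[[0,0,0],-8.5],[[0,0,0],-8.5],[[0,0,0],-8.5],[[0,0,0],-8.5],[[0,0,0],-8.5],[[0,0,0],-8.5],[[0,0,0],-8.5],[[0,0,0],-8.5],[[0,0,0],0],[[0,0,0],0]])

```text
t: 13.4
ee_pos: [534.6, 180.8, 245.5]
orientation: [-3.049, -0.749, -0.009]
ft_force: [-0.4, -0.6, 0.3]
width: 88.2
```

```bash
python3 -c "
from h import *
C=np.array([536.7,181.7,0])-4*np.array([.853,.522,0]);print(C)
to([C[0],C[1],200],31.5)
crop('side',(200,110,300,180),8,'pics/s12.png')
f=lambda P:(proj('side',P)-[200,110]+.5)*8-.5
print(f([C,C+[0,0,10],C+[0,0,180]]))
"
```

```text
[533.288 179.612   0.   ]
t 13.4 pos [534.6 180.8 245.5] head 27.6 tilt 0.34 w 88.2 F [-0.4 -0.6  0.3] M [ 0.01 -0.1  -0.03] q [ 0.3   0.31  1.75  0.    1.08 -0.18]
shift cm [-0.2   0.05  4.55]
turn -3.9 after-turn shift [-0.2   0.03  4.55]
[[326.71814419 536.05457961]
 [326.71926575 515.54681876]
 [326.7393304  148.66267695]]
```

View pics/s12.png

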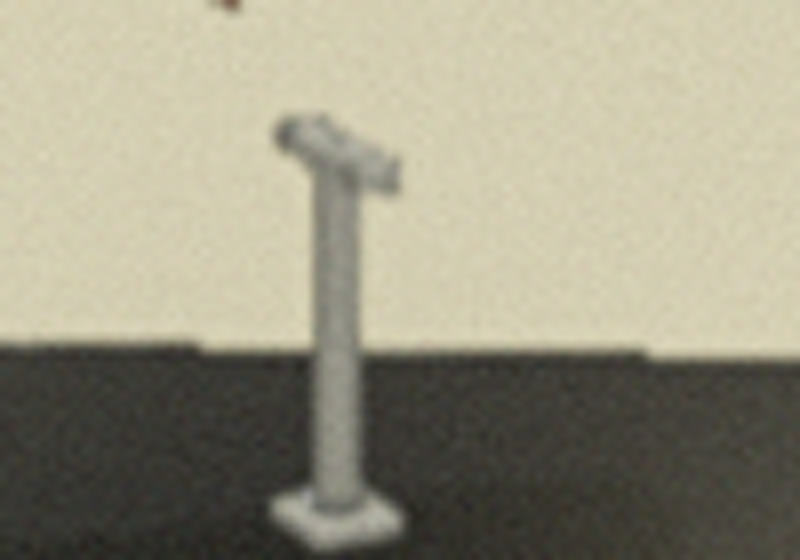

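Call:
arm_command(increments=[[[0.15,0,0],-2],[[0.15,0,1.5],-1.9],[[0,0,2.0],0],[[0,0,2.0],0],[[0,0,1.5],0],[[0,0,1.0],0],[[0,0,0.5],0],[[0,0,0],0],[[0,0,0],0]])

```text
t: 14.35
ee_pos: [539.3, 183.1, 159.0]
orientation: [-3.029, -0.825, -0.015]
ft_force: [-0.4, 0.2, 0.0]
width: 87.9
```

```bash
python3 -c "
from h import *
to([537.5,182.2,155],31.5)
crop('side',(200,110,300,180),8,'pics/s13.png')
"
```

```text
t 14.35 pos [539.3 183.1 159. ] head 30.49 tilt 0.55 w 87.9 F [-0.4  0.2  0. ] M [ 0.   -0.14  0.02] q [ 0.31  0.42  1.81  0.    0.9  -0.23]
shift cm [-0.2  -0.01  0.4 ]
turn -1.01 after-turn shift [-0.2  -0.02  0.4 ]
```

View pics/s13.png

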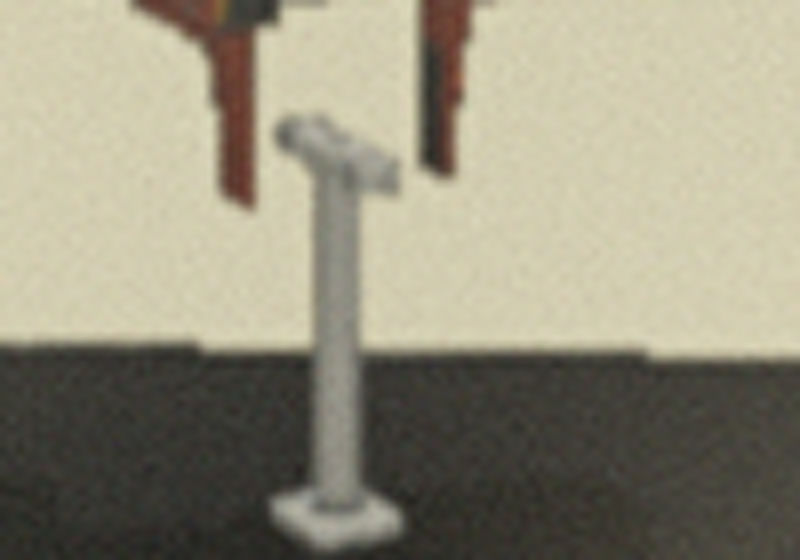

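Call:
arm_command(increments=[[[0,0,0.3],-1],[[0,0,0],0]])

```text
t: 14.6
ee_pos: [540.1, 183.4, 157.2]
orientation: [-3.021, -0.854, -0.018]
ft_force: [1.3, -0.4, 0.8]
width: 87.7
```

Call:
arm_command(increments=[[[0,0,0],0],[[0,0,0],0],[[0,0,0],0],[[0,0,0],0],[[0,0,0],0],[[0,0,0],0],[[0,0,0],0]], gripper=0.1)

```text
t: 15.3
ee_pos: [540.6, 183.5, 158.0]
orientation: [-3.021, -0.853, -0.021]
ft_force: [0.3, -1.1, -0.5]
width: 35.6
```

```bash
python3 -c "
from h import *
to([537.5,182.2,155],31.5)
crop('side',(200,110,300,180),8,'pics/s14.png')
a=crop('top',(240,200,290,250),12,'pics/t14.png')
np.save('t14.npy',a)
"
```

```text
t 15.3 pos [540.6 183.5 158. ] head 31.55 tilt 0.78 w 35.6 F [ 0.3 -1.1 -0.5] M [-0.02 -0.19  0.01] q [ 0.31  0.42  1.81  0.    0.9  -0.25]
shift cm [-0.34 -0.05  0.3 ]
turn 0.05 after-turn shift [-0.34 -0.05  0.3 ]
```

View pics/s14.png

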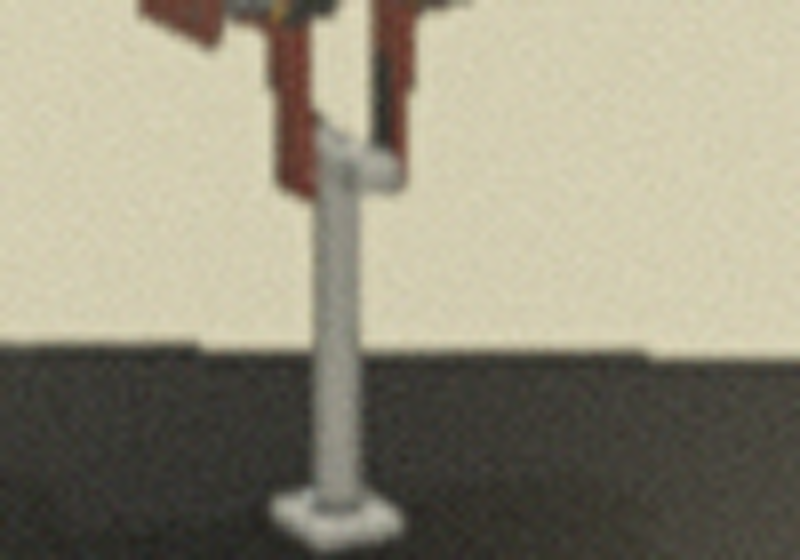

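View pics/t14.png

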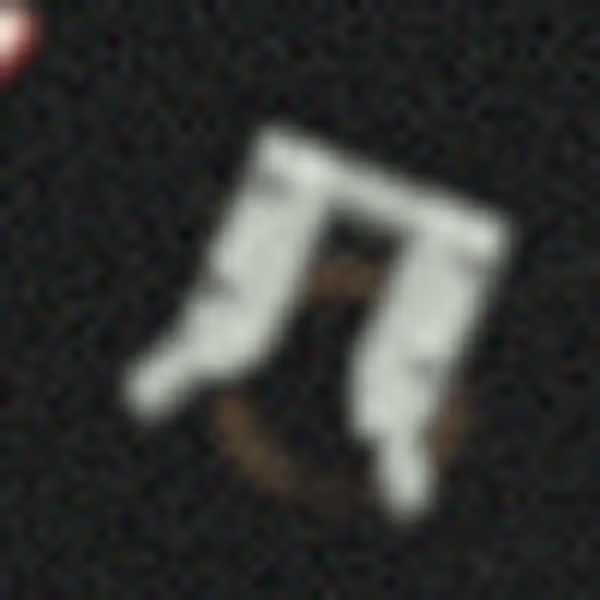

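Call:
arm_command(increments=[[[0,0,0],0],[[0,0,0],0],[[0,0,0],0],[[0,0,0],0],[[0,0,0],0]], gripper=0.1)

```text
t: 15.9
ee_pos: [539.9, 183.2, 157.9]
orientation: [-3.021, -0.854, -0.018]
ft_force: [-0.7, -0.9, 0.7]
width: 19.8
```

```bash
cat > shoe.py <<'E'
from h import *
g=np.load('t14.npy').astype(np.float32).min(2)
S0=np.array([517.,-153.])
for hd in(-22.,):
    a=np.radians(hd);X=np.array([np.cos(a),np.sin(a)]);Y=np.array([-X[1],X[0]])
    q=np.arange(-60,60.01,.5)
    res=[]
    for s in np.arange(-62,44,4.):
        P=[np.r_[S0+s*X+t*Y,21] for t in q]
        uv=proj('top',P).astype(np.float32)
        v=cv2.remap(g,uv[:,:1].copy(),uv[:,1:].copy(),cv2.INTER_CUBIC).ravel()
        thr=105;c=[]
        for i in range(len(q)-1):
            if (v[i]-thr)*(v[i+1]-thr)<0:c.append(round(float(q[i]+.5*(thr-v[i])/(v[i+1]-v[i])),1))
        print(s,c)
    for t in(-30,-25,-20,-10,-5,0,5,10,20,25,30):
        s=np.arange(-80,60,.5);uv=proj('top',[np.r_[S0+x*X+t*Y,21] for x in s]).astype(np.float32)
        v=cv2.remap(g,uv[:,:1].copy(),uv[:,1:].copy(),cv2.INTER_CUBIC).ravel()
        print('t',t,[round(float(s[i]),1) for i in range(len(s)-1) if (v[i]-105)*(v[i+1]-105)<0])
E
python3 shoe.py; python3 -c "
from h import *
to([537.5,182.2,155],31.5)"
```

```text
-62.0 []
-58.0 [-44.1, -33.7, 36.0, 47.0]
-54.0 [-44.5, -30.0, 34.1, 47.8]
-50.0 [-43.9, -28.2, 31.8, 47.4]
-46.0 [-42.2, -25.9, 28.6, 45.4]
-42.0 [-39.6, -17.4, 21.2, 43.3]
-38.0 [-37.4, -15.6, 18.3, 41.1]
-34.0 [-37.9, -13.9, 15.9, 40.3]
-30.0 [-38.4, -12.6, 14.8, 40.2]
-26.0 [-38.2, -11.2, 14.1, 40.2]
-22.0 [-37.4, -10.6, 13.6, 38.9]
-18.0 [-37.3, -10.9, 13.8, 37.4]
-14.0 [-37.5, -10.9, 13.0, 39.0]
-10.0 [-38.3, -11.6, 13.0, 40.6]
-6.0 [-38.2, -11.6, 12.9, 41.0]
-2.0 [-38.5, -11.7, 13.3, 40.5]
2.0 [-38.8, -11.4, 13.5, 40.1]
6.0 [-38.5, -11.3, 13.7, 40.1]
10.0 [-38.1, -11.6, 13.6, 39.8]
14.0 [-37.5, -11.4, 13.0, 38.8]
18.0 [-37.4, -9.2, 11.0, 38.2]
22.0 [-38.6, 39.2]
26.0 [-38.6, 39.9]
30.0 [-37.0, 40.3]
34.0 [18.5, 34.3]
38.0 []
42.0 []
t -30 [-54.5, 33.0]
t -25 [-45.5, 33.0]
t -20 [-44.5, 33.5]
t -10 [17.0, 32.5]
t -5 [18.5, 32.5]
t 0 [18.5, 32.5]
t 5 [19.0, 33.0]
t 10 [18.0, 32.5]
t 20 [-40.5, 34.0]
t 25 [-44.5, 34.5]
t 30 [-47.5, 34.0]
t 15.9 pos [539.9 183.2 157.9] head 31.56 tilt 0.68 w 19.8 F [-0.7 -0.9  0.7] M [-0.13 -0.   -0.03] q [ 0.31  0.42  1.81  0.    0.9  -0.25]
shift cm [-0.26 -0.04  0.29]
turn 0.06 after-turn shift [-0.26 -0.04  0.29]
```

Call:
arm_command(increments=[[[0,0,-0.2],0],[[0,0,-0.1],0],[[0,0,0],0],[[0,0,0],0]])

```text
t: 16.3
ee_pos: [538.7, 182.9, 159.4]
orientation: [-3.021, -0.854, -0.014]
ft_force: [0.5, -0.3, -5.4]
width: 19.8
```

```bash
python3 -c "
from h import *
to([404.6,-105.4,161],-22.5)"
```

```text
t 16.3 pos [538.7 182.9 159.4] head 31.55 tilt 0.52 w 19.8 F [ 0.5 -0.3 -5.4] M [ 0.   -0.12 -0.01] q [ 0.31  0.42  1.81  0.    0.9  -0.25]
shift cm [-26.51  17.55  -0.4 ]
turn 54.05 after-turn shift [-1.35 31.76 -0.4 ]
```

Call:
arm_command(increments=[[[-1.0,0.7,-0.05],0],[[-2.0,1.3,0],0],[[-2.5,1.65,0],0],[[-2.5,1.65,0],0],[[-2.5,1.65,0],0],[[-2.5,1.65,0],0],[[-2.0,1.3,0],0],[[-1.0,0.7,0],0],[[0,0,0],0],[[0,0,0],0]])

```text
t: 17.3
ee_pos: [453.8, -0.4, 159.8]
orientation: [-3.022, -0.855, -0.023]
ft_force: [-0.1, 1.1, -3.8]
width: 19.7
```

```bash
python3 -c "
from h import *
to([404.6,-105.4,160],-22.5)"
```

```text
t 17.3 pos [ 4.538e+02 -4.000e-01  1.598e+02] head 31.58 tilt 0.84 w 19.7 F [-0.1  1.1 -3.8] M [ 0.06 -0.11 -0.02] q [-0.03  0.26  2.06  0.01  0.81 -0.59]
shift cm [-9.69  6.37 -0.14]
turn 54.08 after-turn shift [-0.52 11.58 -0.14]
```

Turn 54° here, then finish the approach.

Call:
arm_command(increments=[[[0,0,-0.05],5],[[0,0,0],8],[[0,0,0],8],[[0,0,0],8],[[0,0,0],8],[[0,0,0],8],[[0,0,0],6],[[0,0,0],2],[[0,0,0],0],[[0,0,0],0]])

```text
t: 18.3
ee_pos: [455.7, 5.2, 158.8]
orientation: [-3.075, 0.622, -0.016]
ft_force: [-0.1, -0.6, -0.5]
width: 20.0
```

```bash
python3 -c "
from h import *
to([404.6,-105.4,160],-22.5)"
```

```text
t 18.3 pos [455.7   5.2 158.8] head -22.89 tilt 0.63 w 20.0 F [-0.1 -0.6 -0.5] M [-0.47  0.2   0.06] q [-0.02  0.27  2.05  0.    0.81  0.38]
shift cm [-0.4  12.18 -0.2 ]
turn -0.39 after-turn shift [-0.48 12.17 -0.2 ]
```

Call:
arm_command(increments=[[[0,0,-0.2],0.4],[[0,1.0,-0.1],0],[[-0.1,2.0,0],0],[[-0.1,2.5,0],0],[[-0.1,2.5,0],0],[[-0.1,2.0,0],0],[[0,1.0,0],0],[[0,0,0],0],[[0,0,0],0]])

```text
t: 19.2
ee_pos: [405.0, -98.0, 160.4]
orientation: [-3.072, 0.626, -0.013]
ft_force: [1.2, 1.3, -5.0]
width: 20.0
```

```bash
python3 -c "
from h import *
to([404.6,-105.4,160],-22.5)
a=crop('top',(220,195,300,255),10,'pics/t15.png')
crop('side',(170,150,270,220),8,'pics/s15.png')
np.save('t15.npy',a)
"
```

```text
t 19.2 pos [405.  -98.  160.4] head -23.05 tilt 0.58 w 20.0 F [ 1.2  1.3 -5. ] M [ 0.08 -0.09  0.03] q [-0.27  0.21  2.13  0.01  0.79  0.12]
shift cm [0.25 0.7  0.04]
turn -0.55 after-turn shift [0.25 0.7  0.04]
```

View pics/t15.png

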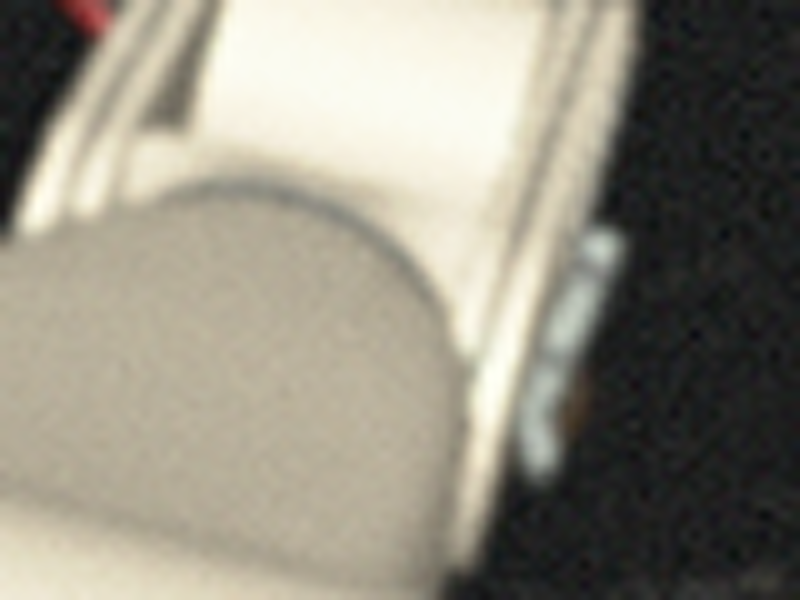

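View pics/s15.png

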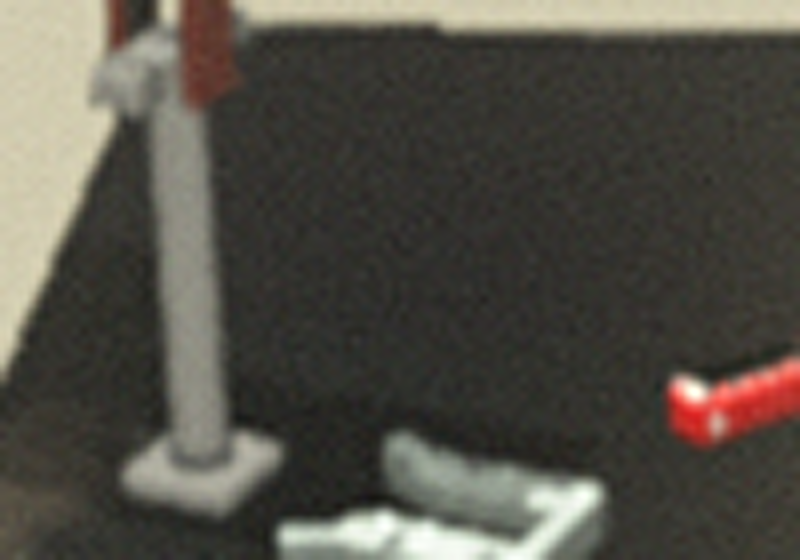

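```bash
python3 -c "
from h import *
e=get_obs()['ee_pos'];f=lambda P:(proj('side',P)-[170,150]+.5)*8-.5
print('vert',f([[e[0],e[1],z] for z in(2,12,60,160)]).round())
a=np.radians(-23.05);X=np.array([np.cos(a),np.sin(a),0]);Y=np.array([-X[1],X[0],0]);b=np.array([e[0],e[1],12])
print('corners top',[f(b+22*i*X+22*j*Y).round().tolist() for i in(-1,1) for j in (-1,1)])
g=lambda u,v,z:onz('side',(u+.5)/8-.5+170,(v+.5)/8-.5+150,z).round(1)
print(g(202,455,12))
# shoe corners predicted
S=np.array([515.5,-151.3,0]);a=np.radians(-22.5);X=np.array([np.cos(a),np.sin(a),0]);Y=np.array([-X[1],X[0],0])
print('shoe rear outer top',f([S+34*X+39*Y+[0,0,21],S+23*X+[0,0,21],S-60*X-40*Y+[0,0,21],S-60*X+40*Y+[0,0,21],S-33*X+39*Y+[0,0,21]]).round())
"
```

```text
vert [[195. 492.]
 [194. 469.]
 [187. 353.]
 [174. 100.]]
corners top [[[112.0, 481.0]], [[174.0, 434.0]], [[214.0, 505.0]], [[274.0, 456.0]]]
[406.8 -86.2  12. ]
shoe rear outer top [[607. 493.]
 [534. 533.]
 [276. 535.]
 [381. 443.]
 [444. 458.]]
```

Call:
arm_command(increments=[[[0.1,0.4,0],-0.5],[[0.5,0.3,0.05],0],[[1.0,0,0.05],0],[[1.5,0,0],0],[[1.0,0,0],0],[[0,0,0],0],[[0,0,0],0]])

```text
t: 20.0
ee_pos: [445.0, -119.9, 159.3]
orientation: [-3.076, 0.604, -0.014]
ft_force: [-1.0, 0.0, -4.3]
width: 19.9
```

```bash
python3 -c "
from h import *
to([515.5,-151.3,159],-22.5)
crop('side',(170,150,270,230),8,'pics/s16.png')
"
```

```text
t 20.0 pos [ 445.  -119.9  159.3] head -22.23 tilt 0.63 w 19.9 F [-1.   0.  -4.3] M [-0.04  0.    0.02] q [-0.29  0.28  2.04  0.01  0.82  0.09]
shift cm [7.71 0.24 0.08]
turn 0.27 after-turn shift [7.71 0.21 0.08]
```

View pics/s16.png

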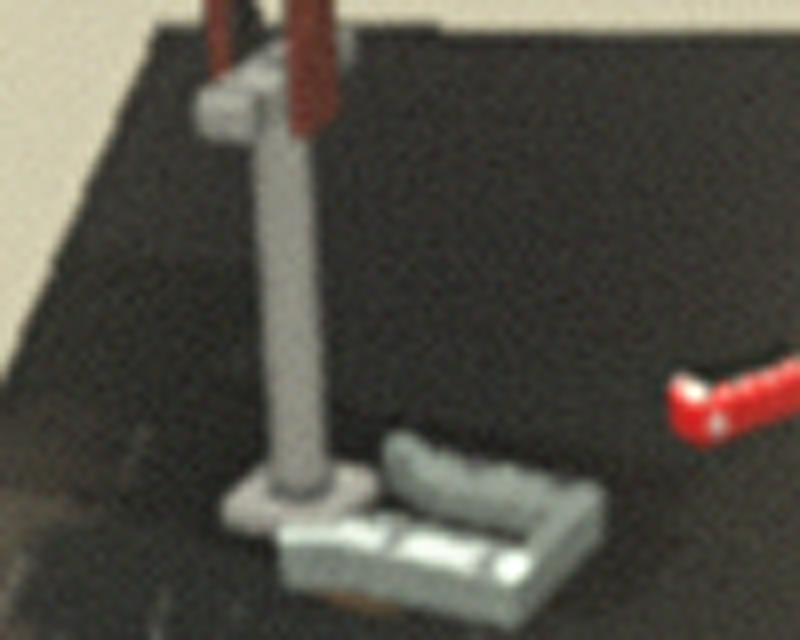

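Call:
arm_command(increments=[[[0.2,0.25,0.05],0.3],[[0.7,0,0.05],0],[[0.8,0,0],0],[[0.8,0,0],0],[[0,0,0],0],[[0,0,0],0]])

```text
t: 20.65
ee_pos: [465.6, -131.7, 159.1]
orientation: [-3.074, 0.614, -0.008]
ft_force: [0.3, -0.4, -3.9]
width: 19.8
```

```bash
python3 -c "
from h import *
to([515.5,-151.3,159],-22.5)
crop('side',(170,150,270,230),8,'pics/s17.png')
"
```

```text
t 20.65 pos [ 465.6 -131.7  159.1] head -22.58 tilt 0.5 w 19.8 F [ 0.3 -0.4 -3.9] M [-0.22  0.13 -0.03] q [-0.3   0.31  1.99  0.01  0.84  0.08]
shift cm [ 5.36 -0.1   0.03]
turn -0.08 after-turn shift [ 5.36 -0.09  0.03]
```

View pics/s17.png

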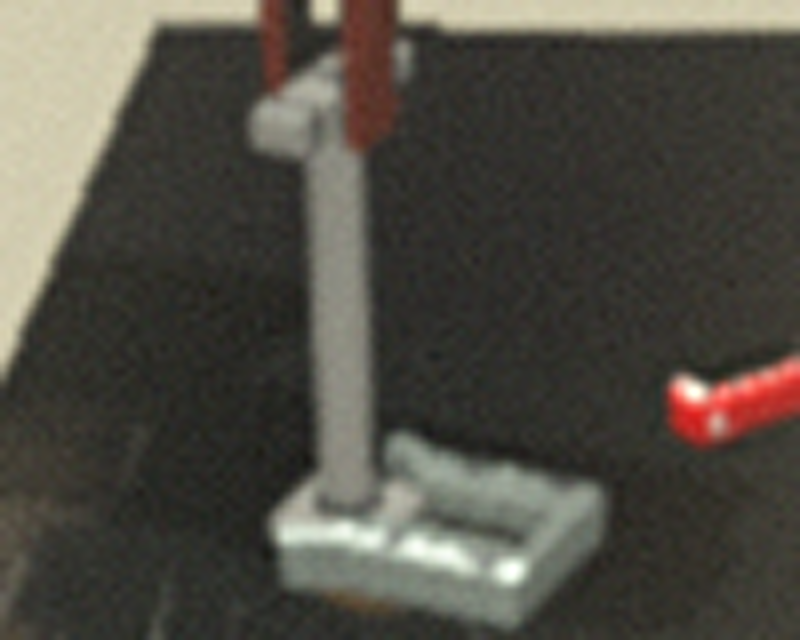

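Call:
arm_command(increments=[[[0.5,0,0],0],[[0.7,0,0],0],[[0.7,0,0],0],[[0.7,0,0],0],[[0.5,0,0],0],[[0,0,0],0],[[0,0,0],0]])

```text
t: 21.4
ee_pos: [496.5, -144.5, 158.8]
orientation: [-3.074, 0.613, -0.007]
ft_force: [-0.8, 0.3, -2.6]
width: 19.8
```

```bash
python3 -c "
from h import *
to([515.5,-151.3,159],-22.5)
crop('side',(170,150,270,230),8,'pics/s18.png')
"
```

```text
t 21.4 pos [ 496.5 -144.5  158.8] head -22.57 tilt 0.48 w 19.8 F [-0.8  0.3 -2.6] M [-0.13  0.23 -0.01] q [-0.31  0.35  1.92  0.01  0.87  0.08]
shift cm [ 2.01 -0.1  -0.01]
turn -0.07 after-turn shift [ 2.01 -0.1  -0.01]
```

View pics/s18.png

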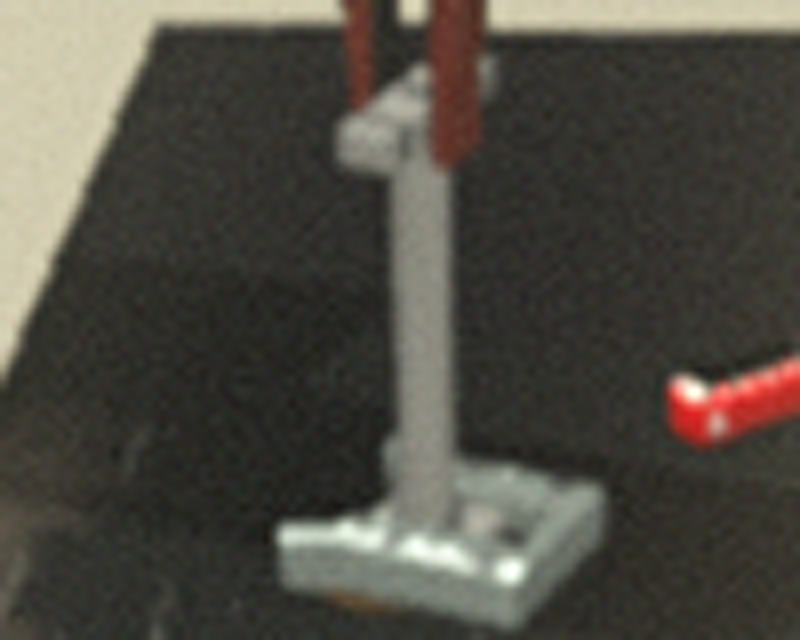

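Call:
arm_command(increments=[[[0.4,0,0],0],[[0.4,0,0.03],0],[[0.3,0,0],0],[[0.2,0,0.03],0],[[0,0,0],0]])

```text
t: 21.95
ee_pos: [508.6, -149.2, 158.8]
orientation: [-3.073, 0.614, -0.005]
ft_force: [0.2, -0.2, -3.4]
width: 19.6
```

Call:
arm_command(increments=[[[0.2,0,0],0],[[0.2,0,0],0],[[0.1,0,0],0]])

```text
t: 22.25
ee_pos: [513.2, -151.1, 158.8]
orientation: [-3.073, 0.614, -0.004]
ft_force: [-2.2, 1.8, 2.7]
width: 19.7
```

Call:
arm_command(increments=[[[0.2,0,0],0],[[0.2,0,0],0]])

```text
t: 22.45
ee_pos: [516.8, -152.6, 158.9]
orientation: [-3.073, 0.614, -0.003]
ft_force: [-1.8, 0.5, -0.3]
width: 19.8
```

```bash
python3 -c "
from h import *
to([515.5,-151.3,159],-22.5)
crop('side',(170,150,270,230),8,'pics/s19.png')
"
```

```text
t 22.45 pos [ 516.8 -152.6  158.9] head -22.59 tilt 0.48 w 19.8 F [-1.8  0.5 -0.3] M [0.08 0.49 0.  ] q [-0.31  0.38  1.87  0.01  0.89  0.07]
shift cm [-0.17 -0.07 -0.01]
turn -0.09 after-turn shift [-0.17 -0.07 -0.01]
```

View pics/s19.png

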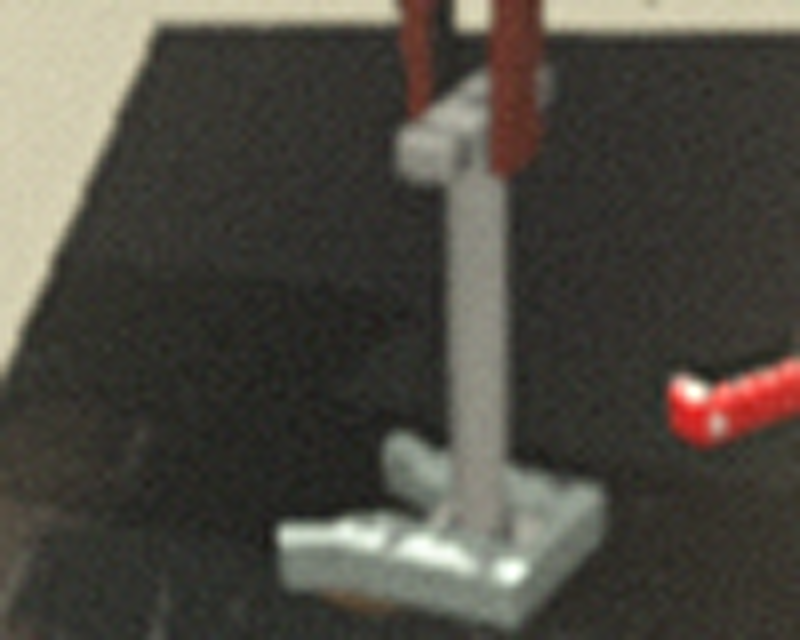

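Call:
arm_command(increments=[[[0.2,0,0],0],[[0,0,0],0]])

```text
t: 22.7
ee_pos: [519.2, -153.6, 158.9]
orientation: [-3.073, 0.614, -0.003]
ft_force: [-1.7, 0.8, 0.1]
width: 20.2
```

```bash
python3 -c "
from h import *
to([515.5,-151.3,159],-22.5)
"
```

```text
t 22.7 pos [ 519.2 -153.6  158.9] head -22.6 tilt 0.48 w 20.2 F [-1.7  0.8  0.1] M [0.09 0.58 0.01] q [-0.31  0.39  1.86  0.01  0.89  0.07]
shift cm [-0.43 -0.07 -0.01]
turn -0.1 after-turn shift [-0.43 -0.07 -0.01]
```

Call:
arm_command(increments=[[[0.2,0,0],0],[[0,0,0],0]])

```text
t: 22.9
ee_pos: [520.3, -154.0, 158.9]
orientation: [-3.072, 0.614, 0.001]
ft_force: [-3.0, 1.4, 2.5]
width: 19.7
```

```bash
python3 -c "
from h import *
to([515.5,-151.3,159],-22.5)
crop('side',(170,150,270,230),8,'pics/s20.png')
"
```

```text
t 22.9 pos [ 520.3 -154.   158.9] head -22.6 tilt 0.5 w 19.7 F [-3.   1.4  2.5] M [0.37 1.03 0.07] q [-0.31  0.39  1.86  0.01  0.89  0.07]
shift cm [-0.55 -0.07 -0.01]
turn -0.1 after-turn shift [-0.55 -0.07 -0.01]
```

View pics/s20.png

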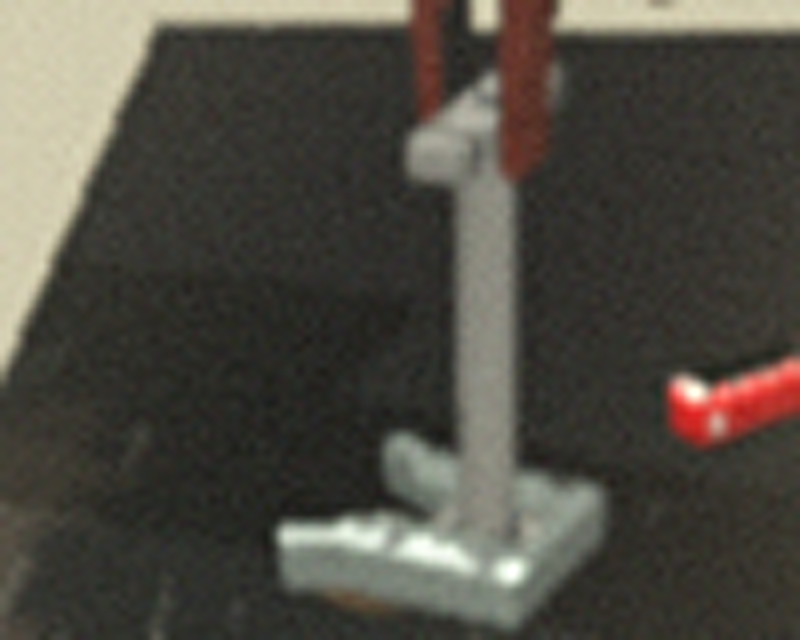

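```bash
python3 -c "
from h import *
e=get_obs()['ee_pos'];f=lambda P:(proj('side',P)-[170,150]+.5)*8-.5
print('vert',f([[e[0],e[1],z] for z in(0,10,21,60,100,140,160)]).round())
im=get_image('side').astype(float);g=im.min(2)
for v in (175,180,185,190,195,200,205,210):
    r=g[v,218:244]; print(v,r.astype(int).tolist())
"
```

```text
vert [[490. 576.]
 [490. 551.]
 [489. 524.]
 [488. 427.]
 [487. 325.]
 [486. 220.]
 [486. 166.]]
175 [41, 48, 45, 42, 42, 45, 49, 40, 52, 95, 117, 126, 122, 125, 132, 113, 76, 50, 41, 40, 48, 43, 46, 43, 44, 44]
180 [50, 47, 37, 44, 41, 41, 44, 43, 56, 105, 117, 124, 128, 127, 125, 119, 76, 47, 45, 44, 40, 38, 39, 43, 41, 40]
185 [41, 38, 37, 44, 43, 35, 38, 39, 56, 102, 116, 126, 126, 132, 131, 119, 76, 46, 42, 44, 41, 46, 39, 46, 42, 38]
190 [35, 37, 36, 35, 42, 42, 41, 35, 55, 98, 120, 125, 133, 132, 133, 119, 78, 40, 39, 45, 48, 39, 35, 52, 41, 40]
195 [45, 46, 44, 40, 45, 41, 36, 37, 58, 95, 119, 125, 132, 126, 128, 116, 77, 42, 43, 46, 44, 44, 37, 43, 42, 49]
200 [42, 41, 38, 45, 42, 42, 42, 33, 50, 104, 113, 128, 136, 132, 127, 120, 76, 41, 39, 42, 43, 47, 39, 44, 45, 38]
205 [94, 126, 135, 129, 110, 71, 47, 41, 42, 78, 113, 127, 129, 132, 131, 111, 77, 37, 33, 44, 41, 47, 47, 43, 47, 46]
210 [66, 91, 103, 104, 117, 128, 134, 138, 141, 126, 120, 125, 131, 125, 127, 120, 128, 139, 145, 137, 109, 91, 87, 84, 97, 95]
```

Call:
arm_command(increments=[[[0.25,0,0],0],[[0.25,0,0],0],[[0,0,0],0]])

```text
t: 23.3
ee_pos: [523.3, -155.2, 159.1]
orientation: [-3.072, 0.613, 0.007]
ft_force: [-5.1, 1.8, 2.5]
width: 19.6
```

```bash
python3 -c "
from h import *
to([515.5,-151.3,159],-22.5)
crop('side',(200,195,250,230),16,'pics/s21.png')
"
```

```text
t 23.3 pos [ 523.3 -155.2  159.1] head -22.58 tilt 0.59 w 19.6 F [-5.1  1.8  2.5] M [0.52 1.24 0.04] q [-0.32  0.4   1.85  0.01  0.9   0.07]
shift cm [-0.87 -0.06  0.01]
turn -0.08 after-turn shift [-0.87 -0.07  0.01]
```

View pics/s21.png

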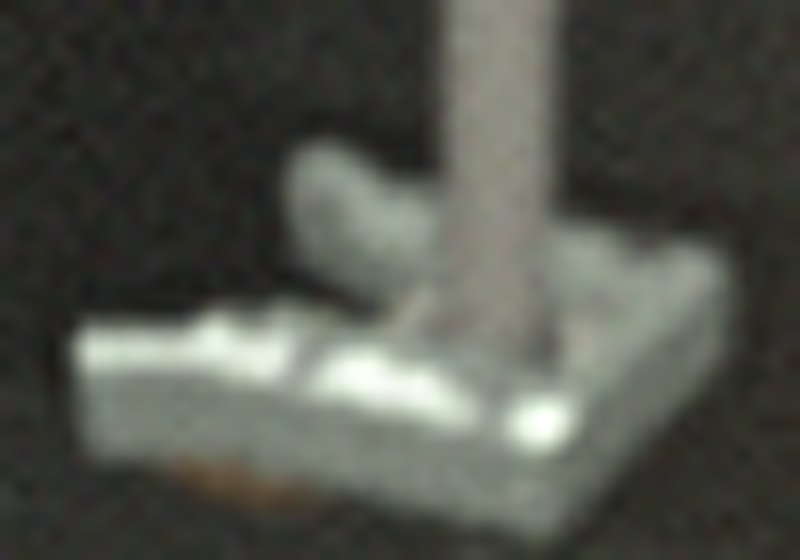

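```bash
cat > lean.py <<'E'
from h import *
im=get_image('side').astype(float);g=im.min(2)
c=[];vs=range(176,203)
for v in vs:
    r=g[v,200:260];w=np.clip(r-75,0,30);w[:15]=0;w[45:]=0;c.append((np.arange(200,260)*w).sum()/w.sum())
p=np.polyfit(vs,c,1);print('slope px/row',p[0],'c@176',np.polyval(p,176),'@202',np.polyval(p,202))
e=get_obs()['ee_pos'];a=proj('side',[[e[0],e[1],z] for z in(20,60,100,150)]);print(a, np.diff(a[[0,3]],axis=0))
E
python3 lean.py
```

```text
slope px/row -0.017031382053601635 c@176 231.1286533051756 @202 230.68583737178196
[[231.74480305 215.63974164]
 [231.62389748 203.19548227]
 [231.49954664 190.3966189 ]
 [231.33903481 173.87586858]] [[ -0.40576824 -41.76387306]]
```

Call:
arm_command(increments=[[[0,0,0],0],[[0,0,0],0],[[0,0,0],0],[[0,0,0],0],[[0,0,0],0],[[0,0,0],0]], gripper=1)

```text
t: 24.0
ee_pos: [527.8, -157.0, 160.2]
orientation: [-3.073, 0.614, -0.01]
ft_force: [-0.3, -0.2, -0.4]
width: 64.4
```

```bash
python3 lean.py; python3 -c "
from h import *
to([519,-154,240],-22.5)
crop('side',(170,140,270,230),8,'pics/s22.png')
"
```

```text
slope px/row 0.005367476159903304 c@176 229.90553138522333 @202 230.04508576538083
[[233.27639644 215.96004064]
 [233.17687148 203.50344574]
 [233.07450664 190.6914081 ]
 [232.94236843 174.15292194]] [[ -0.334028  -41.8071187]]
t 24.05 pos [ 527.8 -157.   160.2] head -22.58 tilt 0.58 w 68.6 F [ 0.3 -0.2  0.5] M [-0.01 -0.06 -0.01] q [-0.32  0.4   1.85  0.01  0.89  0.07]
shift cm [-0.88 -0.01 -7.98]
turn -0.08 after-turn shift [-0.88 -0.01 -7.98]
```

View pics/s22.png

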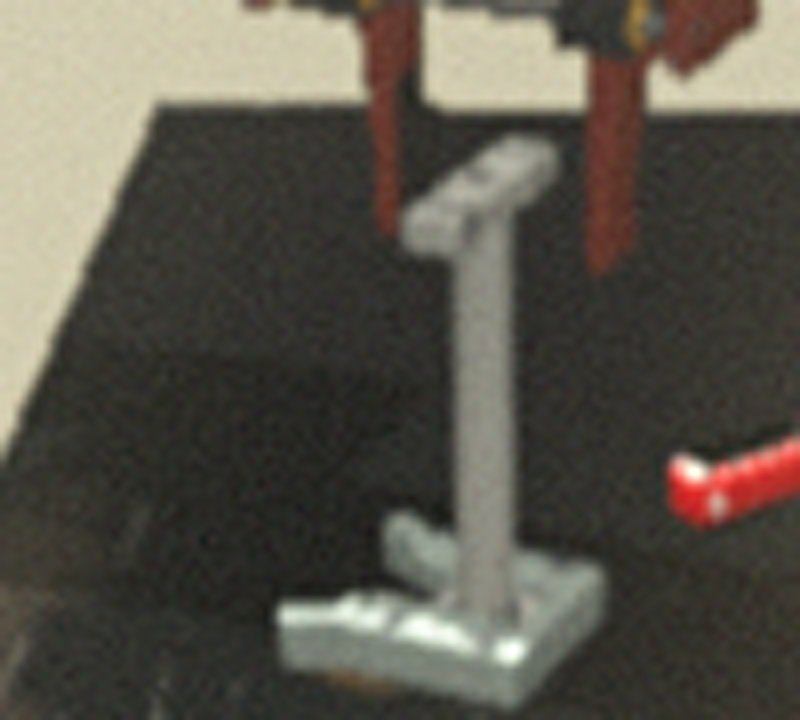

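Call:
arm_command(increments=[[[0,0,0],0],[[0,0,0],0],[[0,0,-1.0],0],[[0,0,-2.5],0],[[0,0,-3.5],0],[[0,0,-3.5],0],[[-3,3,0],0],[[-3,3,0],0],[[-3,3,0],0],[[-2,4,0],0],[[-2,4,0],0],[[0,4.5,0],0],[[0,4.5,0],0],[[0,4.5,0],0],[[0,4.5,0],0],[[0,0,0],0]])

```text
t: 25.7
ee_pos: [265.4, -441.2, 277.6]
orientation: [3.081, -0.607, 0.03]
ft_force: [-0.6, -0.2, 0.2]
width: 87.7
```

```bash
python3 lean.py|head -1; python3 -c "
from h import *
to([519,-154,240],-22.5)
a=crop('top',(235,195,295,245),12,'pics/t23.png')
np.save('t23.npy',a)
b=crop('side',(200,195,250,230),16,'pics/s23.png')
cv2.imwrite('pics/t23f.png',a[:,:,::-1])
"
```

```text
slope px/row 0.0066842493871849635 c@176 229.8629461622883 @202 230.0367366463551
t 25.75 pos [ 265.9 -439.   277.4] head -22.27 tilt 1.08 w 87.9 F [-0.6  0.7  0.1] M [-0.01 -0.05 -0.01] q [-1.06  0.19  1.83  0.02  1.11 -0.68]
shift cm [ 12.55 -35.95   4.12]
turn 0.23 after-turn shift [ 12.4  -36.     4.12]
```

View pics/t23.png

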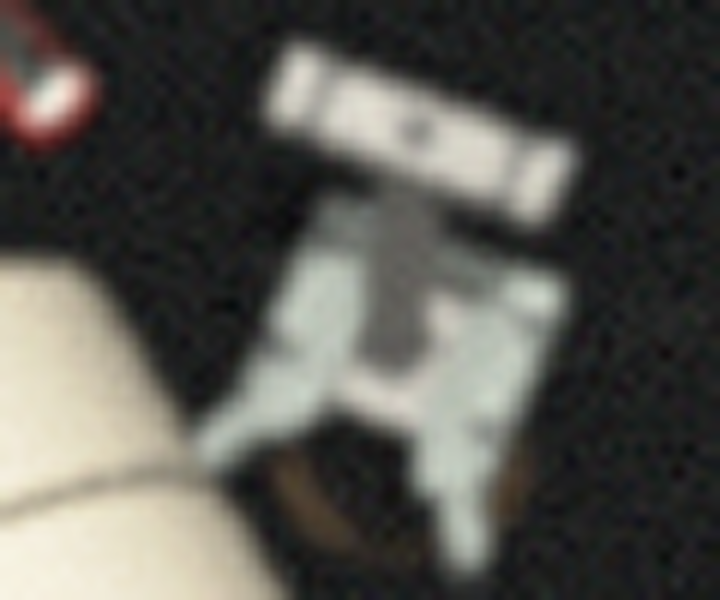

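View pics/s23.png

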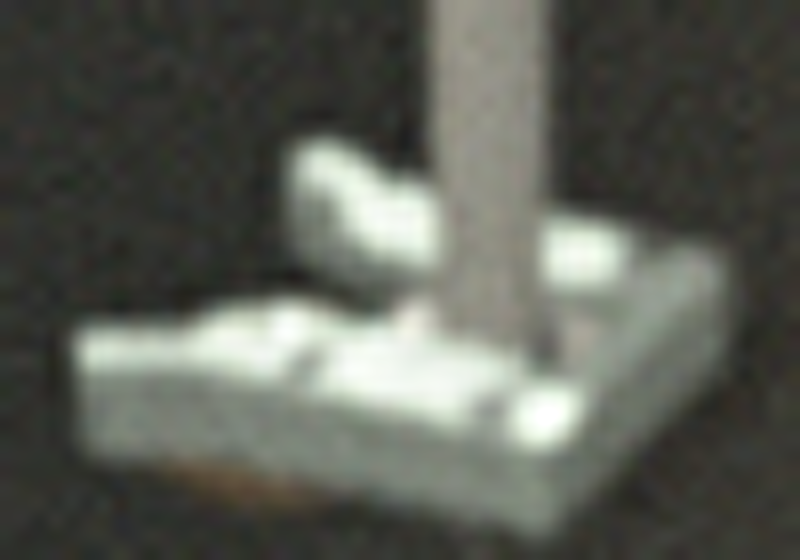

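```bash
cat > gap.py <<'E'
from h import *
S0=np.array([517.,-153.]);a=np.radians(-22.5);X=np.array([np.cos(a),np.sin(a)]);Y=np.array([-X[1],X[0]])
def line(f,z,t,lo,hi,ch):
    g=np.load(f).astype(np.float32)[:,:,ch]
    s=np.arange(lo,hi,1.);uv=proj('top',[np.r_[S0+x*X+t*Y,z] for x in s]).astype(np.float32)
    return s,cv2.remap(g,uv[:,:1].copy(),uv[:,1:].copy(),cv2.INTER_LINEAR).ravel().astype(int)
for t in(-4,1,6):
    s,v=line('t14.npy',0,t,5,50,2);print('wall z0 t',t,list(zip(s.astype(int),v))[::2])
for t in(-6,1,7):
    s,v=line('t23.npy',10,t,-40,-2,2);print('trail z10 t',t,list(zip(s.astype(int),v))[::2])
im=np.load('t23.npy');m=(im.min(2)>110).astype(np.uint8)
n,l,st,c=cv2.connectedComponentsWithStats(m)
for i in range(1,n):
    if 255<c[i][0]<285 and 195<c[i][1]<225 and st[i,4]>30:
        ys,xs=np.nonzero(l==i);P=np.array([onz('top',x,y,180)[:2] for x,y in zip(xs,ys)],np.float32)
        r=cv2.minAreaRect(P);print('bar',c[i],r,'s,t',(np.array(r[0])-S0)@X,(np.array(r[0])-S0)@Y)
E
python3 gap.py
```

```text
wall z0 t -4 [(np.int64(5), np.int64(43)), (np.int64(7), np.int64(47)), (np.int64(9), np.int64(49)), (np.int64(11), np.int64(47)), (np.int64(13), np.int64(43)), (np.int64(15), np.int64(39)), (np.int64(17), np.int64(42)), (np.int64(19), np.int64(45)), (np.int64(21), np.int64(51)), (np.int64(23), np.int64(67)), (np.int64(25), np.int64(87)), (np.int64(27), np.int64(115)), (np.int64(29), np.int64(139)), (np.int64(31), np.int64(154)), (np.int64(33), np.int64(163)), (np.int64(35), np.int64(159)), (np.int64(37), np.int64(148)), (np.int64(39), np.int64(123)), (np.int64(41), np.int64(97)), (np.int64(43), np.int64(69)), (np.int64(45), np.int64(43)), (np.int64(47), np.int64(36)), (np.int64(49), np.int64(30))]
wall z0 t 1 [(np.int64(5), np.int64(45)), (np.int64(7), np.int64(45)), (np.int64(9), np.int64(42)), (np.int64(11), np.int64(41)), (np.int64(13), np.int64(38)), (np.int64(15), np.int64(35)), (np.int64(17), np.int64(37)), (np.int64(19), np.int64(43)), (np.int64(21), np.int64(51)), (np.int64(23), np.int64(66)), (np.int64(25), np.int64(88)), (np.int64(27), np.int64(111)), (np.int64(29), np.int
[... 2330 characters left out ...]
t64(-36), np.int64(28)), (np.int64(-34), np.int64(27)), (np.int64(-32), np.int64(32)), (np.int64(-30), np.int64(40)), (np.int64(-28), np.int64(60)), (np.int64(-26), np.int64(91)), (np.int64(-24), np.int64(126)), (np.int64(-22), np.int64(157)), (np.int64(-20), np.int64(177)), (np.int64(-18), np.int64(189)), (np.int64(-16), np.int64(188)), (np.int64(-14), np.int64(176)), (np.int64(-12), np.int64(157)), (np.int64(-10), np.int64(133)), (np.int64(-8), np.int64(114)), (np.int64(-6), np.int64(102)), (np.int64(-4), np.int64(93))]
bar [269.23668639 205.80473373] ((517.3060302734375, -147.8549346923828), (81.0448989868164, 24.60810661315918), 65.90919494628906) s,t -1.686196145703753 4.870533246588097
```

```bash
python3 -c "
from h import *
to([520,-154,250],-22.5)"
```

```text
t 25.85 pos [ 266.9 -436.3  276.9] head -22.11 tilt 1.05 w 87.7 F [-0.2 -0.   0.1] M [-0.04 -0.06  0.03] q [-1.05  0.19  1.83  0.02  1.11 -0.68]
shift cm [ 12.77 -35.67   3.11]
turn 0.39 after-turn shift [ 12.53 -35.75   3.11]
```

Call:
arm_command(increments=[[[0.7,-2,0],0.4],[[1.35,-3.8,0],0],[[1.35,-3.8,0],0],[[1.35,-3.8,0],0],[[1.35,-3.8,0],0],[[1.35,-3.8,0],0],[[1.35,-3.8,0],0],[[1.35,-3.8,0],0],[[1.0,-3.0,0],0],[[0.5,-1.5,0],0],[[0,0,0],0],[[0,0,0],0],[[0,0,0],0]])

```text
t: 27.15
ee_pos: [506.8, -142.4, 284.6]
orientation: [-3.083, 0.577, -0.029]
ft_force: [-0.4, -0.4, 0.0]
width: 88.1
```

```bash
python3 -c "
from h import *
to([520,-154,200],-22.5)"
```

```text
t 27.15 pos [ 506.8 -142.4  284.6] head -21.2 tilt 1.09 w 88.1 F [-0.4 -0.4  0. ] M [-0.05 -0.04 -0.02] q [-0.3   0.2   1.8   0.01  1.13  0.07]
shift cm [1.51 0.68 8.49]
turn 1.3 after-turn shift [1.52 0.64 8.49]
```

Call:
arm_command(increments=[[[0.7,0.3,1],1.3],[[0.7,0.3,2],0],[[0,0,2.5],0],[[0,0,2],0],[[0,0,0.5],0],[[0,0,0],0],[[0,0,0],0]])

```text
t: 27.85
ee_pos: [517.8, -159.9, 201.0]
orientation: [-3.073, 0.634, -0.03]
ft_force: [-0.4, 0.6, 0.8]
width: 87.8
```

```bash
python3 -c "
from h import *
to([520,-154,158],-22.5)
crop('side',(170,120,270,210),8,'pics/s24.png')"
```

```text
t 27.85 pos [ 517.8 -159.9  201. ] head -23.33 tilt 1.14 w 87.8 F [-0.4  0.6  0.8] M [-0.03 -0.08 -0.01] q [-0.33  0.32  1.84  0.01  0.96  0.08]
shift cm [-0.11 -0.6   4.3 ]
turn -0.83 after-turn shift [-0.11 -0.6   4.3 ]
```

View pics/s24.png

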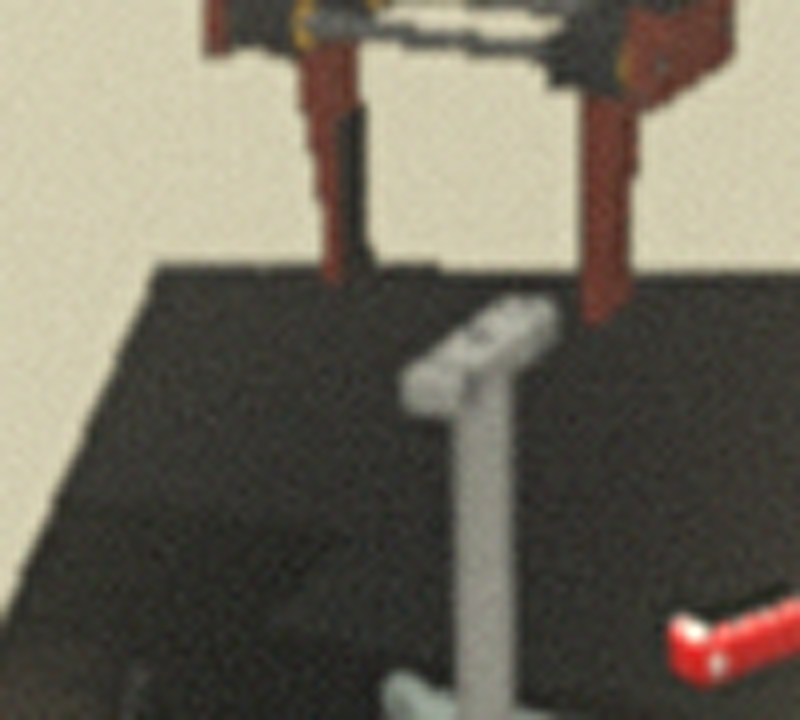

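Call:
arm_command(increments=[[[0.25,-0.5,1],-0.8],[[0,0,1.5],0],[[0,0,1.0],0],[[0,0,0.4],0],[[0,0,0],0],[[0,0,0],0]])

```text
t: 28.5
ee_pos: [526.4, -156.3, 163.1]
orientation: [-3.078, 0.609, -0.042]
ft_force: [-1.1, -0.6, 1.1]
width: 87.6
```

```bash
python3 -c "
from h import *
to([520,-154,158],-22.5)
crop('side',(170,120,270,210),8,'pics/s25.png')"
```

```text
t 28.5 pos [ 526.4 -156.3  163.1] head -22.38 tilt 1.55 w 87.6 F [-1.1 -0.6  1.1] M [ 0.02 -0.04 -0.02] q [-0.31  0.38  1.86  0.01  0.87  0.07]
shift cm [-0.69  0.04  0.49]
turn 0.12 after-turn shift [-0.69  0.04  0.49]
```

View pics/s25.png

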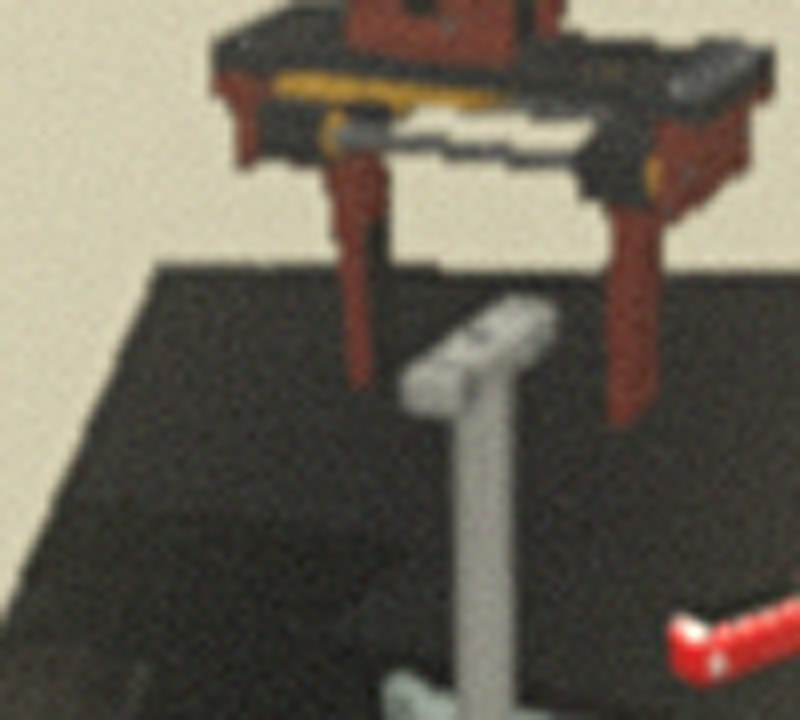

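Call:
arm_command(increments=[[[-0.3,0,0.3],0],[[0,0,0.1],0],[[0,0,0],0]])

```text
t: 28.85
ee_pos: [524.1, -155.2, 159.8]
orientation: [-3.079, 0.609, -0.045]
ft_force: [-0.4, -0.3, 0.3]
width: 88.0
```

```bash
python3 -c "
from h import *
to([520,-154,158],-22.5)
R=Rn.from_rotvec(get_obs()['orientation']).as_matrix();print(R.round(4)); a=np.radians(-22.5);print('tool z along X,Y',R[:2,2]@[np.cos(a),np.sin(a)],R[:2,2]@[-np.sin(a),np.cos(a)])"
```

```text
t 28.85 pos [ 524.1 -155.2  159.8] head -22.39 tilt 1.65 w 88.0 F [-0.4 -0.3  0.3] M [-0.06 -0.05  0.  ] q [-0.31  0.38  1.87  0.01  0.86  0.07]
shift cm [-0.43  0.04  0.16]
turn 0.11 after-turn shift [-0.43  0.04  0.16]
[[ 0.9243 -0.3806  0.0287]
 [-0.3807 -0.9247 -0.0026]
 [ 0.0276 -0.0085 -0.9996]]
tool z along X,Y 0.027558782870460954 0.008592972487305684
```

Call:
arm_command(increments=[[[0,0,0],0],[[0,0,0],0],[[0,0,0],0],[[0,0,0],0],[[0,0,0],0],[[0,0,0],0],[[0,0,0],0],[[0,0,0],0],[[0,0,0],0],[[0,0,0],0],[[0,0,0],0]], gripper=0.1)

```text
t: 29.95
ee_pos: [523.0, -154.8, 160.0]
orientation: [-3.078, 0.609, -0.041]
ft_force: [-2.1, 0.8, 1.8]
width: 20.0
```

```bash
python3 lean.py; python3 -c "
from h import *
to([520,-154,158],-22.5)"
```

```text
slope px/row -0.018189611246181448 c@176 231.2966391865355 @202 230.82370929413477
[[231.66309246 215.58098989]
 [231.54107084 203.13914642]
 [231.41557308 190.34286143]
 [231.25358217 173.82557969]] [[ -0.4095103  -41.75541021]]
t 30.0 pos [ 523.  -154.9  160. ] head -22.39 tilt 1.53 w 20.2 F [-1.3  0.9  2. ] M [ 0.23  0.35 -0.03] q [-0.31  0.38  1.87  0.01  0.86  0.07]
shift cm [-0.32  0.04  0.19]
turn 0.11 after-turn shift [-0.32  0.04  0.19]
```

Call:
arm_command(increments=[[[0,0,-0.15],0],[[0,0,-0.1],0],[[0,0,0],0]])

```text
t: 30.3
ee_pos: [522.0, -154.6, 161.2]
orientation: [-3.078, 0.609, -0.038]
ft_force: [0.8, -0.8, -5.0]
width: 20.2
```

```bash
python3 lean.py; python3 -c "
from h import *
to([520,-154,158],-22.5)"
```

```text
slope px/row -0.01589868143678422 c@176 231.12415670548478 @202 230.71079098812837
[[231.32365948 215.53125832]
 [231.19689675 203.09125399]
 [231.06652357 190.29693384]
 [230.89824065 173.78229819]] [[ -0.42541883 -41.74896013]]
t 30.35 pos [ 522.  -154.6  161.1] head -22.39 tilt 1.4 w 20.1 F [ 0.2 -0.  -5.6] M [-0.06  0.01 -0.  ] q [-0.31  0.38  1.87  0.01  0.87  0.07]
shift cm [-0.22  0.02  0.31]
turn 0.11 after-turn shift [-0.22  0.02  0.31]
```

Call:
arm_command(increments=[[[0.1,0,0],0],[[0,0,0],0]])

```text
t: 30.55
ee_pos: [522.6, -154.9, 160.7]
orientation: [-3.078, 0.609, -0.036]
ft_force: [-1.2, -0.0, -3.2]
width: 20.3
```

Call:
arm_command(increments=[[[0.15,0,0],0],[[0,0,0],0]])

```text
t: 30.75
ee_pos: [523.3, -155.2, 160.4]
orientation: [-3.078, 0.609, -0.033]
ft_force: [-1.0, -0.4, -4.0]
width: 20.3
```

```bash
python3 lean.py; python3 -c "
from h import *
to([520,-154,158],-22.5)"
```

```text
slope px/row -0.029927940894236987 c@176 231.5366369106418 @202 230.75851044739161
[[231.75470684 215.64586109]
 [231.63393712 203.20135117]
 [231.50972592 190.40222039]
 [231.34939419 173.88111031]] [[ -0.40531265 -41.76475078]]
t 30.8 pos [ 523.3 -155.3  160.4] head -22.39 tilt 1.24 w 20.3 F [-0.8  0.7 -4.3] M [0.12 0.36 0.02] q [-0.31  0.38  1.87  0.01  0.87  0.07]
shift cm [-0.36  0.01  0.23]
turn 0.11 after-turn shift [-0.36  0.01  0.23]
```

Call:
arm_command(increments=[[[0,0,0.15],0],[[0,0,0.1],0],[[0,0,0],0]])

```text
t: 31.1
ee_pos: [524.2, -155.5, 160.2]
orientation: [-3.078, 0.609, -0.036]
ft_force: [-1.0, 0.1, -6.3]
width: 20.3
```

Call:
arm_command(increments=[[[0,0,0],0],[[0,0,0],0],[[0,0,0],0],[[0,0,0],0],[[0,0,0],0],[[0,0,0],0],[[0,0,0],0],[[0,0,0],0],[[0,0,0],0]], gripper=1)

```text
t: 32.0
ee_pos: [528.0, -156.8, 162.3]
orientation: [-3.079, 0.609, -0.051]
ft_force: [-0.3, -0.3, 0.1]
width: 86.4
```

```bash
python3 lean.py; python3 -c "
from h import *
to([520,-154,258],-22.5)
crop('side',(170,140,270,230),8,'pics/s26.png')"
```

```text
slope px/row 0.002688339298866857 c@176 229.91662911256108 @202 229.9865259343316
[[233.3696368  215.94323643]
 [233.27143143 203.48742077]
 [233.17042405 190.67621401]
 [233.04003848 174.13884445]] [[ -0.32959832 -41.80439198]]
t 32.05 pos [ 528.  -156.9  162.3] head -22.39 tilt 1.86 w 87.1 F [ 0.1  0.1 -0.2] M [-0.02 -0.06 -0.06] q [-0.31  0.38  1.86  0.01  0.87  0.07]
shift cm [-0.55 -0.04 -9.59]
turn 0.11 after-turn shift [-0.55 -0.04 -9.59]
```

View pics/s26.png

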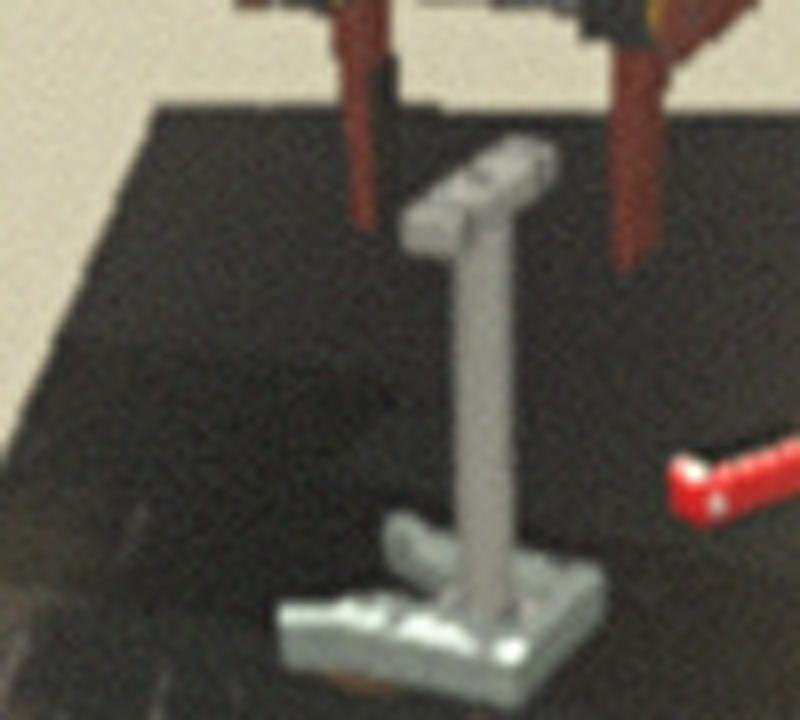

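Same upright resting place as before. Retract up and check once more.

Call:
arm_command(increments=[[[0,0,-1.0],0],[[0,0,-2.5],0],[[0,0,-3.5],0],[[0,0,-3.5],0],[[-2,3,0],0],[[-2,3,0],0],[[-2,3,0],0],[[-2,3,0],0],[[0,3.5,0],0],[[0,3.5,0],0],[[0,3.5,0],0],[[0,2,0],0],[[0,0,0],0],[[0,0,0],0],[[0,0,0],0]])

```text
t: 33.6
ee_pos: [352.7, -359.0, 278.0]
orientation: [3.079, -0.605, 0.067]
ft_force: [0.3, 0.6, 0.0]
width: 87.8
```

```bash
python3 lean.py|head -1; python3 -c "
from h import *
to([520,-154,258],-22.5);print(get_obs()['qvel'].round(3))
crop('side',(0,0,512,384),1.4,'pics/s27.png')
crop('top',(120,140,400,300),2.8,'pics/t27.png')"
```

```text
slope px/row 0.00562803648256833 c@176 229.84710135536025 @202 229.99343030390702
t 33.65 pos [ 352.8 -358.8  278. ] head -22.23 tilt 2.45 w 88.0 F [0.2 0.  0. ] M [-0.04 -0.   -0.  ] q [-0.83  0.16  1.86  0.03  1.08 -0.46]
shift cm [  7.64 -25.27   2.47]
turn 0.27 after-turn shift [  7.52 -25.31   2.47]
[ 0.006  0.002  0.    -0.    -0.003 -0.002]
```

View pics/t27.png

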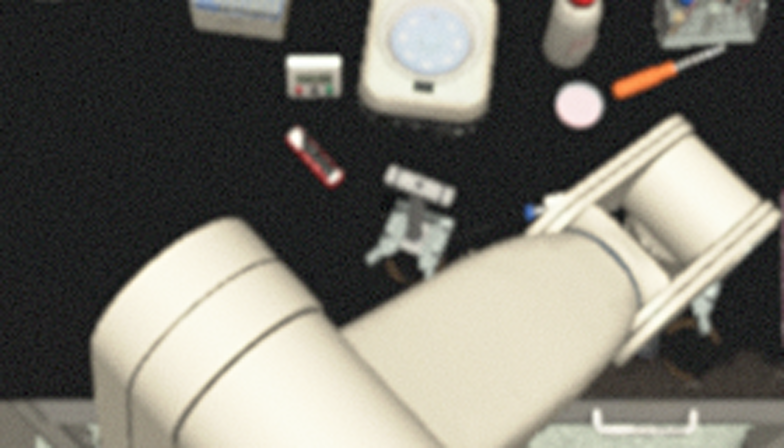

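View pics/s27.png

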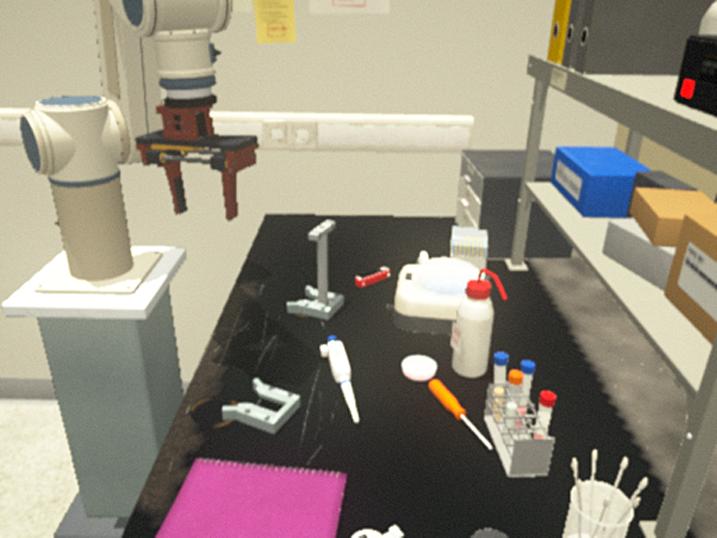

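All is standing, the bystanders are untouched, and the arm is clear and still.

```bash
python3 -c "
from workcell import *
print(close_job())"
```

```text
the job is handed in; nothing more can be done
None
```

The post stands upright in the low grey shoe nearest the base, with its foot against the rear wall. I handed the job in at about 34 s of the 72 s allowed.

**What I did:**
- **Raising:** the moves could not tilt the hand, so I pinched the T-bar by its two ends instead of the shaft. I swung the post up on its foot edge and released it; it stood by itself outside the shoe.
- **Seating:** I gripped the bar across its 20 mm, carried the foot 1–3 mm up to the mouth and turned it square. I pushed it in under the lips at about that height, with the foot touching the bench near the end.
- **Checking home:** I released it, then gripped once more, raised the post until the hand carried its weight, and pushed. The foot did not move and only the top leaned, so it is against the rear wall. I released again and backed away.

**Last checks:**
- In the side view the shaft is vertical within about 0.3°, at the same spot after both releases.
- The arm was still and the wrist force close to zero.
- The hex key set, the timer and the part of the pipettor in view show no change.
- The largest wrist force I saw was about 6 N.

**Disagreements:** the seat position from the top camera was about 3–4 mm short of where the foot stopped. From that camera alone, a gap of 1–2 mm at the wall could not be ruled out. I relied on the push test instead.

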